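Put the mandrels and the bench board back in the bench rack

ROBOT

A 6-joint arm with a two-finger parallel gripper is mounted at the origin on the work surface. World frame = base frame: x ahead of the robot, y to its left, z up, the work surface at z = 0. Lengths are in m, angles in rad, forces in N, time in s.
With the tool pointing down it reaches from about 0.325 to 0.75 m from the base axis. Payload 7.6 kg.
Tool frame: the origin (TCP) lies on the centre line of the jaws, within the pads' length; the fingertips stand arm.nose_length ahead of it and the grasp point (between the pads) lies 8 mm behind it (arm.nose_length is the distance from the TCP to the fingertips, in m); z points along the fingers, y is the line along which they close (so a half turn about z gives the same grasp; the last joint's range is limited). The gripper opens to 85 mm and grips with 20 to 120 N. Pads are 22 mm wide; open, the fingers measure 114 mm over their backs; the gripper's body (76 mm by 85 mm) begins 54 mm behind the grasp point. The pads swing forward as they close: fully open they stand 13 mm farther back than shut.
Start: joints at [-1.3, 0.052, 1.401, -0, 1.689, -0.07], TCP at [0.176, -0.495, 0.242] pointing down, gripper open.
Joint ranges: [-2.9, 2.9], [-0.91, 2.17], [0.12, 2.37], [-1.06, 4.2], [0.26, 2.73], [-2.93, 2.93]. Speed limits (rad/s): [2.57, 2.57, 3.01, 3.14, 3.14, 3.14].

INTERFACE

Orientations are given as a 3x3 rotation matrix whose columns are the frame's x, y, z axes.
In Python, from plant import state, snapshot, camera_model, finish_job, arm gives the robot as it stands.
- The arm moves only by the tool apply_moves, never from a script. Its argument "increments" is one flat list of numbers, 5 for each row, row after row: the opening, from 0 (shut) to 1 (fully open), then the shift along the world's x, y, z scaled (see below), then the turn about the world's z scaled (see below). In form: [hand, x, y, z, twist, hand, x, y, z, twist, ...]. A call has 1 to 8 rows; each row is the pose to reach, as a shift and turn from the pose commanded when the call began, turning the shorter way round; what a row does not reach only later rows make up. The controller multiplies each number of a shift by 0.75 m and each number of a turn by 360 degrees. A row lasts 1/10 s, in which the tool goes at most 50 mm and 8.59 degrees, less where a joint would pass 70% of its speed; a pose out of reach is approached as far as the arm can. A call with a number of a shift or a turn outside -1 to 1 is refused whole. A call with a gripper value outside its range is refused whole. The fingers move at their own pace and stop on an object; "force" is the grip in N (left out, the last holds). Time passes only in rows, so rows that repeat a pose let the fingers close. It gives the time, the measured TCP pose, the force, the opening and the grip force at its end, in the units of the state.
- state(): the state, without advancing time (a new reading comes with each control period).
- snapshot(name): name is "scene" or "top" or "wrist"; returns the picture (384x512x3 uint8, red, green, blue); there is no depth.
- camera_model(name): a dict with "fx", "fy", "cx", "cy" (pixels), "eye" and "attitude" of the camera in the world. Camera axes: x right, y down, z forward; pixel columns grow to the right and rows downward; lengths in m; the calibration is good to about 2 mm. A picture is of the moment at which its call begins: read the wrist's pose just before it. camera_model takes no time and is no camera call; for the wrist camera it gives the pose at the moment of the call.
- finish_job(): hands the job in; it is judged then, once.
The state is a dict: "clock": time; "qpos": joint angles; "joint_vel": joint speeds; "joint_efforts": joint torques, N m; "eef_pos": TCP position; "tool_rot": TCP orientation; "contact_force": force on the tool from outside, world axes, zero at the start; "torque": the same for the moment, N m; "opening": finger opening in m; "grasp_force": force on a finger pad.
Only numpy, scipy, OpenCV 4.12 (cv2) and the standard library are available. Lean on these libraries where they do the work, as an engineer would, in place of code of your own. Each camera call takes 0.05 s, during which the arm holds its last target. There are 200 camera calls.

TASK

Clear the jeweller's bench: push every mandrel lying out (three to five of them) shaft first through the hole of the holder of its own colour until its handle sits against the plate, and slide the plywood board, plain end first, fully home into the grey slot beside them. Any order will do; leave all other things where they are and the right way up.

Things in the scene. Friction and masses are not known exactly. Their poses are not given: they have to be found in the camera images.
- mandrel_red: mandrel, may be absent: red square handle 70 long, 24 x 24, black band near its rear; round steel shaft 14 mm in diameter, round-nosed, 85 mm beyond the handle; about 0.1 kg. Origin on the axis at the handle's front face; x along the shaft to the tip (handle x = -70 to 0, shaft 0 to 85). Lying, its axis is 12 mm up, any side of the handle up; tip roughly away from the robot.
- mandrel_yellow: mandrel, may be absent: yellow square handle 70 long, 24 x 24, black band near its rear; round steel shaft 12 mm in diameter, round-nosed, 85 mm beyond the handle; about 0.1 kg. Origin on the axis at the handle's front face; x along the shaft to the tip (handle x = -70 to 0, shaft 0 to 85). Lying, its axis is 12 mm up, any side of the handle up; tip roughly away from the robot.
- mandrel_green: mandrel, may be absent: green square handle 70 long, 24 x 24, black band near its rear; round steel shaft 10 mm in diameter, round-nosed, 85 mm beyond the handle; about 0.1 kg. Origin on the axis at the handle's front face; x along the shaft to the tip (handle x = -70 to 0, shaft 0 to 85). Lying, its axis is 12 mm up, any side of the handle up; tip roughly away from the robot.
- mandrel_blue: mandrel, may be absent: blue square handle 70 long, 24 x 24, black band near its rear; round steel shaft 8 mm in diameter, round-nosed, 85 mm beyond the handle; about 0.1 kg. Origin on the axis at the handle's front face; x along the shaft to the tip (handle x = -70 to 0, shaft 0 to 85). Lying, its axis is 12 mm up, any side of the handle up; tip roughly away from the robot.
- mandrel_white: mandrel, may be absent: white square handle 70 long, 24 x 24, black band near its rear; round steel shaft 16 mm in diameter, round-nosed, 85 mm beyond the handle; about 0.1 kg. Origin on the axis at the handle's front face; x along the shaft to the tip (handle x = -70 to 0, shaft 0 to 85). Lying, its axis is 12 mm up, any side of the handle up; tip roughly away from the robot.
- eye_red (a point): centre of the hole in the front face of the red holder, 64 mm above the bench; x level into the hole, z up. Holder: two upright plates 50 wide, 8 thick, tops 88 mm above the bench; front hole 17 mm in diameter, chamfered; rear plate, 45 mm behind the front face, with a 18 mm square window. Five fixed holders 62 mm apart, order varies.
- eye_yellow (a point): centre of the hole in the front face of the yellow holder, 64 mm above the bench; x level into the hole, z up. Holder: two upright plates 50 wide, 8 thick, tops 88 mm above the bench; front hole 15 mm in diameter, chamfered; rear plate, 45 mm behind the front face, with a 16 mm square window. Five fixed holders 62 mm apart, order varies.
- eye_green (a point): centre of the hole in the front face of the green holder, 64 mm above the bench; x level into the hole, z up. Holder: two upright plates 50 wide, 8 thick, tops 88 mm above the bench; front hole 13 mm in diameter, chamfered; rear plate, 45 mm behind the front face, with a 14 mm square window. Five fixed holders 62 mm apart, order varies.
- eye_blue (a point): centre of the hole in the front face of the blue holder, 64 mm above the bench; x level into the hole, z up. Holder: two upright plates 50 wide, 8 thick, tops 88 mm above the bench; front hole 11 mm in diameter, chamfered; rear plate, 45 mm behind the front face, with a 12 mm square window. Five fixed holders 62 mm apart, order varies.
- eye_white (a point): centre of the hole in the front face of the white holder, 64 mm above the bench; x level into the hole, z up. Holder: two upright plates 50 wide, 8 thick, tops 88 mm above the bench; front hole 19 mm in diameter, chamfered; rear plate, 45 mm behind the front face, with a 20 mm square window. Five fixed holders 62 mm apart, order varies.
- board: flat plywood board 150 x 90 x 10 mm, about 0.25 kg, with a dark grip batten on top (50 long in x, 18 wide in y, centred at x = -45 mm, top 36 mm above the underside). Origin at the centre of the underside; x along the 150 mm side away from the batten, to the plain end that enters the slot first; z up.
- slot_home (a point): where the board's origin lies when fully home, on the slot's floor, 36 mm above the bench; x level into the slot, z up. Slot: grey housing on a wooden block fixed at the holders' +y end, roof top 59 mm up; mouth 10 mm in front (-x) of this point; inside 94 wide, 15 high, 85 deep to the end stop. The floor reaches 25 mm in front of the mouth, with flared guides 18 mm long on it.
- file_tin: not part of the job, to be left alone: dark steel tin, 64 mm in diameter and 100 high, full of needle files (about 190 high in all); origin at the centre of its underside
- jar: not part of the job, to be left alone: closed glass jar, 68 mm in diameter, 85 high; origin at the centre of its underside
- brush: not part of the job, to be left alone: bench brush lying flat, 150 mm long along its x; origin under its middle
- burnisher: not part of the job, to be left alone: burnisher with a dark wooden handle, lying, 170 mm long along its x
- hammer: not part of the job, to be left alone: hammer lying down, 220 mm long along its x
- visor: not part of the job, to be left alone: black magnifier visor, 150 x 30 x 45 mm front with a grey headband; origin under the front
- steel_block: not part of the job, to be left alone: flat steel bench block 65 x 65 x 18 mm; origin at the centre of its underside

How it is judged:
By the outcome, as a careful person would: the job done as asked, in the order asked, and still so for the second after the job is handed in, with the robot touching nothing.
Of mandrel_red, mandrel_yellow, mandrel_green, mandrel_blue, mandrel_white only 3 to 5 are there at a start; the rules pass over those that are not, and their reading is None.
At some moment in a run one of mandrel_red, mandrel_yellow, mandrel_green, mandrel_blue, mandrel_white, board may be knocked a few centimetres aside while the robot is not near it.
Once in a run the grip may slacken for a moment while it holds something.
It also fails if it takes over 210 s, if anything falls off the work surface, if the arm or the gripper's body presses on something with over 40 N, if the wrist force passes 120 N, or if a joint passes its speed limit or range.

## Working session

There is one attempt and no reset: what is moved stays moved. The work goes in short steps, Python scripts to look and compute and a tool call to move; the robot and the scene stay as the last step left them, time stands still between calls to the robot, and variables do not carry over. Pictures are saved under pics/ and viewed, at most 17 in all, crops included, and the job is handed in when it is done.

Besides the shell and the picture viewer there is one more tool, called after "Call:" as a command line: name --argument value ..., lists and objects as JSON in quotes. apply_moves: Moves the arm, as the interface text tells. Shifts and turns lie within -1 to 1; 1 stands for 0.75 m of shift or 360 degrees of turn. Its arguments: {"type":"object","properties":{"increments":{"type":"array","items":{"type":"number","minimum":-1,"maximum":1}},"force":{"type":"number"}},"required":["increments"]}

```bash
mkdir -p pics; ls; cat > h.py <<'E'
import numpy as np, cv2
from plant import state, snapshot, camera_model, finish_job, arm
def snap(n,f=None):
    m=camera_model(n); im=np.asarray(snapshot(n))
    if f: cv2.imwrite('pics/'+f,im[:,:,::-1])
    return im,m
def ray(m,u,v):
    R=np.array(m['attitude']); d=R@np.array([(u-m['cx'])/m['fx'],(v-m['cy'])/m['fy'],1.]); return np.array(m['eye']),d
def onz(m,u,v,z):
    e,d=ray(m,u,v); return e+d*(z-e[2])/d[2]
def proj(m,p):
    c=np.array(m['attitude']).T@(np.array(p)-np.array(m['eye'])); return np.array([m['fx']*c[0]/c[2]+m['cx'],m['fy']*c[1]/c[2]+m['cy']])
def tri(m1,p1,m2,p2):
    e1,d1=ray(m1,*p1); e2,d2=ray(m2,*p2); d1/=np.linalg.norm(d1); d2/=np.linalg.norm(d2)
    s=np.linalg.lstsq(np.c_[d1,-d2],e2-e1,rcond=None)[0]
    a=e1+s[0]*d1; b=e2+s[1]*d2; return (a+b)/2,np.linalg.norm(a-b)
E
python3 - <<'E'
from h import *
ims=[]
for n in ('scene','top','wrist'):
    im,m=snap(n,n+'0.png'); print(n,{k:np.round(v,3).tolist() for k,v in m.items()})
s=state(); print(s['clock'],s['eef_pos'],s['tool_rot'],s['opening'],arm.nose_length)
a=cv2.imread('pics/top0.png'); cv2.imwrite('pics/top0b.png',cv2.resize(a,(800,600),interpolation=cv2.INTER_CUBIC))
E
```

```text
pics
scene {'fx': 454.605, 'fy': 454.605, 'cx': 256.298, 'cy': 192.903, 'eye': [1.184, -0.32, 1.315], 'attitude': [[0.409, 0.787, -0.461], [0.913, -0.354, 0.204], [-0.002, -0.504, -0.863]]}
top {'fx': 472.372, 'fy': 472.372, 'cx': 253.869, 'cy': 193.404, 'eye': [0.312, -0.033, 1.844], 'attitude': [[0.01, -0.995, 0.097], [-1.0, -0.009, 0.014], [-0.013, -0.097, -0.995]]}
wrist {'fx': 271.186, 'fy': 271.186, 'cx': 256.566, 'cy': 193.027, 'eye': [0.243, -0.47, 0.373], 'attitude': [[0.335, -0.905, -0.264], [-0.942, -0.321, -0.094], [-0.0, 0.28, -0.96]]}
0.15 [ 0.17545703 -0.49459074  0.24168113] [[ 9.42473235e-01  3.34281480e-01 -3.05671406e-04]
 [ 3.34281609e-01 -9.42472567e-01  1.12572604e-03]
 [ 8.82224538e-05 -1.16314700e-03 -9.99999320e-01]] 0.08546764358796556 0.011
```

View pics/top0b.png

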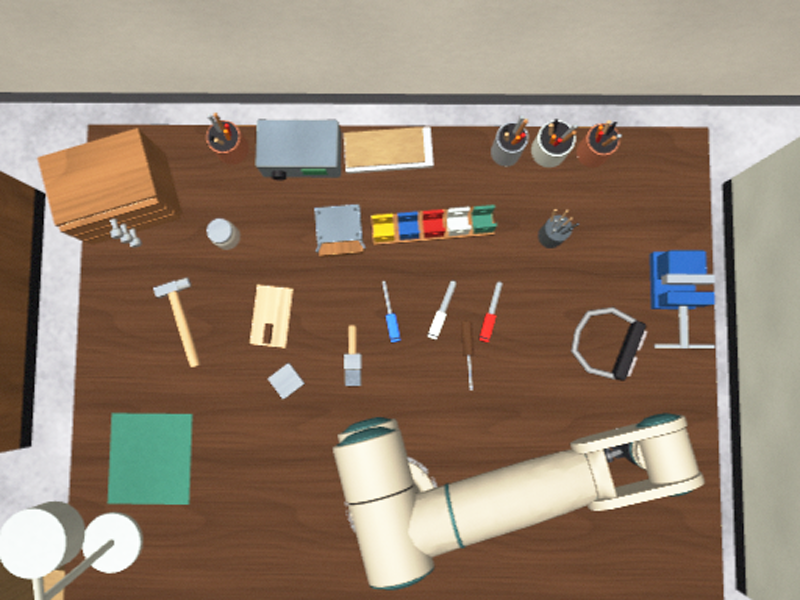

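View pics/scene0.png

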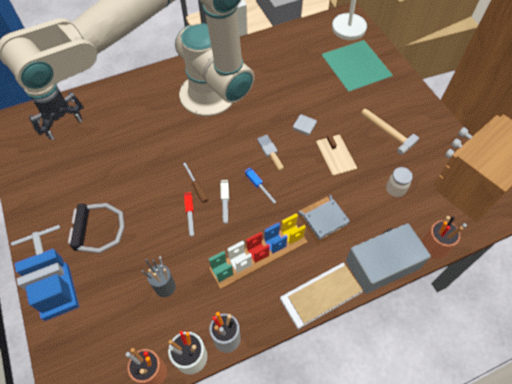

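The scene has three mandrels out: blue (392,325), white (437,323) and red (488,325) in the enlarged top view. The holders run yellow, blue, red, white, green from 382 to 484 at row 225. The slot is at (338,228) and the board at (271,316). I'll take coarse positions from the top view, then measure with the wrist camera.

```bash
python3 - <<'E'
from h import *
im=cv2.imread('pics/top0.png')[:,:,::-1]; m=camera_model('top')
k=0.64
for n,p,z in [('blue h',(393,328),.024),('blue tip',(384,283),.012),('white h',(437,326),.024),('white tip',(453,283),.012),('red h',(487,329),.024),('red tip',(498,283),.012),('board c',(271,316),.01),('batten',(268,333),.036),
 ('Y',(382,225),.088),('G',(484,217),.088),('slot',(338,228),.059),('burn',(470,388),.01),('burn2',(467,322),.01),('brush',(352,355),.01),('filetin',(555,230),.1),('jar',(222,234),.085)]:
    print(n,np.round(onz(m,p[0]*k,p[1]*k,z),3))
E
```

```text
blue h [0.425 0.002 0.024]
blue tip [0.538 0.026 0.012]
white h [ 0.431 -0.107  0.024]
white tip [ 0.539 -0.146  0.012]
red h [ 0.424 -0.23   0.024]
red tip [ 0.54  -0.259  0.012]
board c [0.453 0.307 0.01 ]
batten [0.409 0.309 0.036]
Y [0.67  0.03  0.088]
G [ 0.691 -0.216  0.088]
slot [0.667 0.139 0.059]
burn [ 0.279 -0.189  0.01 ]
burn2 [ 0.442 -0.182  0.01 ]
brush [0.357 0.103 0.01 ]
filetin [ 0.658 -0.384  0.1  ]
jar [0.645 0.418 0.085]
```

Call:
apply_moves --increments '[1,0.25,0.28,0.08,-0.054,1,0.25,0.28,0.08,-0.054,1,0.25,0.28,0.08,-0.054,1,0.25,0.28,0.08,-0.054,1,0.25,0.28,0.08,-0.054,1,0.25,0.28,0.08,-0.054,1,0.25,0.28,0.08,-0.054,1,0.25,0.28,0.08,-0.054]'

```text
clock: 0.95
eef_pos: [0.3634, -0.2842, 0.3022]
tool_rot: [[1.0, 0.004, -0.0], [0.004, -1.0, -0.0], [-0.0, 0.0, -1.0]]
contact_force: [0.0, 0.2, 0.0]
opening: 0.0852
grasp_force: 0.0
```

Call:
apply_moves --increments '[1,0.25,0.28,0,0,1,0.25,0.28,0,0,1,0.25,0.28,0,0,1,0.25,0.28,0,0,1,0.25,0.28,0,0,1,0.25,0.28,0,0,1,0.25,0.28,0,0,1,0.25,0.28,0,0]'

```text
clock: 1.75
eef_pos: [0.5503, -0.0759, 0.3013]
tool_rot: [[1.0, 0.001, -0.002], [0.001, -1.0, -0.0], [-0.002, 0.0, -1.0]]
contact_force: [-0.3, -0.0, -0.3]
opening: 0.0856
grasp_force: 0.0
```

```bash
python3 - <<'E'
from h import *
im,m=snap('wrist','w1.png'); print({k:np.round(v,3).tolist() for k,v in m.items()})
s=state(); print(s['clock'],s['eef_pos'],s['tool_rot'])
a=cv2.imread('pics/w1.png'); cv2.imwrite('pics/w1b.png',cv2.resize(a,(800,600),interpolation=cv2.INTER_CUBIC))
E
```

```text
{'fx': 271.186, 'fy': 271.186, 'cx': 256.566, 'cy': 193.027, 'eye': [0.622, -0.074, 0.432], 'attitude': [[0.001, -0.96, -0.281], [-1.0, -0.001, -0.002], [0.001, 0.281, -0.96]]}
1.8 [ 0.5499995  -0.07633266  0.3017119 ] [[ 9.99999069e-01 -3.04288306e-04 -1.32982683e-03]
 [-3.04729491e-04 -9.99999899e-01 -3.31571173e-04]
 [-1.32972580e-03  3.31976102e-04 -9.99999061e-01]]
```

View pics/w1b.png

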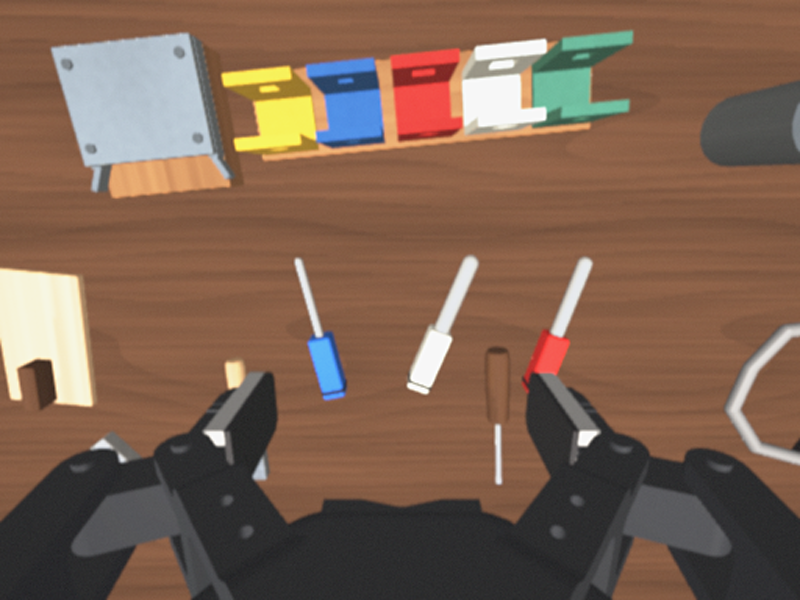

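The view shows the white mandrel with its handle at (430,355) and tip at (472,262). Blue is at (326,365) with tip (299,262), and red is partly hidden by a finger, tip (585,262). The front plate tops lie along (275,140) to (605,108). Next I'll lower toward white for a second view, then segment both.

Call:
apply_moves --increments '[0.7,-0.08,0,-0.13,0,0.7,-0.08,0,-0.13,0,0.7,-0.08,0,-0.13,0,0.7,-0.08,0,-0.13,0]'

```text
clock: 2.2
eef_pos: [0.4879, -0.0761, 0.2025]
tool_rot: [[1.0, -0.001, -0.005], [-0.001, -1.0, 0.001], [-0.005, -0.001, -1.0]]
contact_force: [-0.0, -0.4, 0.7]
opening: 0.0596
grasp_force: 0.0
```

```bash
cat >> h.py <<'E'
def masks(im):
    h=cv2.cvtColor(im,cv2.COLOR_RGB2HSV); H,S,V=[h[...,i].astype(int) for i in range(3)]
    return {'red':((H<5)|(H>173))&(S>170)&(V>90),'blue':(H>100)&(H<125)&(S>120)&(V>70),'yellow':(H>22)&(H<33)&(S>170)&(V>100),
     'green':(H>65)&(H<95)&(S>80)&(V>60),'white':(S<30)&(V>215),'grey':(S<45)&(V>125)}
def blobs(mk,amin=60):
    n,l,st,c=cv2.connectedComponentsWithStats(mk.astype(np.uint8)); out=[]
    for i in range(1,n):
        if st[i,4]>=amin:
            cn=np.argwhere(l==i)[:,::-1].astype(np.float32); out.append((st[i,4],cv2.minAreaRect(cn),st[i,:4].tolist()))
    return sorted(out,key=lambda b:-b[0])
E
python3 - <<'E'
from h import *
s=state(); print(s['clock'],s['eef_pos'])
im2,m2=snap('wrist','w2.png')
print({k:np.round(v,4).tolist() for k,v in m2.items()})
np.save('m2.npy',m2,allow_pickle=True)
for f in ('w1','w2'):
    im=cv2.imread(f'pics/{f}.png')[:,:,::-1]
    mk=masks(im)
    for c in ('red','blue','white','grey'):
        for b in blobs(mk[c])[:5]: print(f,c,b[0],np.round(b[1][0],1),np.round(b[1][1],1),round(b[1][2]),b[2])
a=cv2.imread('pics/w2.png'); cv2.imwrite('pics/w2b.png',cv2.resize(a,(800,600),interpolation=cv2.INTER_CUBIC))
E
```

```text
2.2 [ 0.4879294  -0.07613234  0.20245071]
{'fx': 271.186, 'fy': 271.186, 'cx': 256.5658, 'cy': 193.0273, 'eye': [0.5604, -0.075, 0.3332], 'attitude': [[-0.001, -0.9588, -0.284], [-1.0, 0.0011, -0.0001], [0.0004, 0.284, -0.9588]]}
w1 red 2038 [273.9  60. ] [54.4 43.5] 84 [250, 31, 46, 59]
w1 red 331 [349.5 229.9] [19.1 35.5] 22 [336, 211, 29, 34]
w1 blue 1970 [220.6  65.5] [53.1 44.1] 84 [196, 38, 49, 55]
w1 blue 645 [209.3 234.1] [41.8 16.5] 74 [197, 213, 24, 43]
w1 white 1286 [322.3  64.5] [33.2 52.5] 86 [296, 48, 54, 34]
w1 white 986 [ 21.5 208.1] [68.5 25.4] 84 [8, 175, 30, 67]
w1 white 940 [285.3 205.3] [15.4 87.2] 23 [263, 165, 42, 83]
w1 white 409 [326.5  31.5] [ 8.9 45.9] 84 [304, 25, 46, 14]
w1 white 389 [ 45.8 217.2] [80.9  5.6] 83 [38, 177, 16, 81]
w1 grey 6966 [89.1 71.6] [110.7  87.9] 74 [32, 21, 115, 102]
w1 grey 3223 [ 26.2 215.8] [91.2 51.8] 83 [0, 173, 58, 86]
w1 grey 2371 [322.5  54.5] [59. 53.] 90 [296, 25, 54, 60]
w1 grey 1183 [284.1 206.7] [16.7 93.4] 23 [261, 164, 45, 88]
w1 grey 1044 [488. 252.] [90. 46.] 90 [465, 207, 47, 91]
w2 red 741 [279.   8.] [16. 52.] 90 [253, 0, 53, 17]
w2 red 421 [371.7 213.6] [11.6 48.7] 27 [360, 191, 28, 48]
w2 blue 1133 [209.  11.] [22. 60.] 90 [179, 0, 61, 23]
w2 blue 377 [199.  218.8] [56.6 21.8] 59 [177, 193, 33, 55]
w2 white 1950 [295.3 181. ] [ 21.8 121.6] 23 [264, 125, 60, 115]
w2 white 1616 [39.  12.5] [25. 78.] 90 [0, 0, 79, 26]
w2 white 1441 [ 13.8 312.3] [49.8 37.1] 40 [0, 284, 45, 54]
w2 white 843 [404.  160.4] [11.8 74.3] 23 [385, 126, 38, 70]
w2 white 595 [113.8 254.4] [64.4 27.5] 64 [107, 221, 32, 61]
w2 grey 2157 [294.  183.6] [ 22.5 128.3] 23 [262, 124, 62, 122]
w2 grey 2127 [50.2 15.4] [104.3  41.6] 11 [0, 0, 99, 46]
w2 grey 1967 [ 17.4 308.1] [50.  48.7] 42 [0, 278, 53, 60]
w2 grey 939 [403.7 160.1] [13.  74.7] 23 [384, 126, 39, 70]
w2 grey 873 [125.4 251.1] [36.1 61.8] 1 [107, 220, 37, 63]
```

View pics/w2b.png

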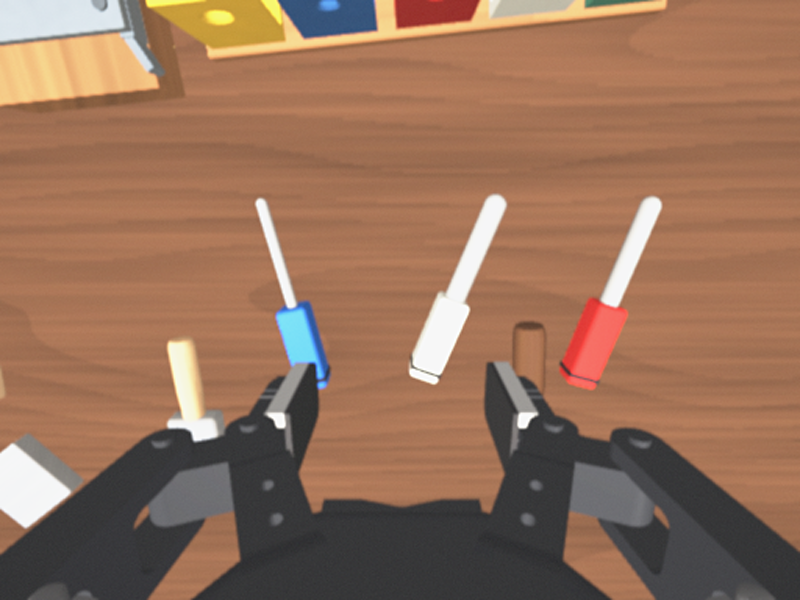

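Second view shows white's tip at (497,200), its handle's front edge about (456,296) and rear top edge about (425,374). Blue's tip is at (261,202) and red's at (652,202).

```bash
python3 - <<'E'
from h import *
m2=np.load('m2.npy',allow_pickle=True).item()
m1=dict(m2,eye=[0.622,-0.0745,0.432],attitude=[[0.001,-0.96,-0.281],[-1,-0.001,-0.002],[0.001,0.281,-0.96]])
k=1/1.5625
for n,a,b in [('wtip',(473,261),(497,200)),('btip',(298,262),(261,202)),('rtip',(586,262),(652,202)),('white front',(439,328),(456,296))]:
    print(n,np.round(tri(m1,np.array(a)*k,m2,np.array(b)*k),4).tolist() if 0 else [np.round(x,4) for x in tri(m1,np.array(a)*k,m2,np.array(b)*k)])
for n,tip,f,r in [('white',(497,200),(456,296),(425,374)),('blue',(261,202),(294,309),(312,380)),('red',(652,202),(613,303),(580,380))]:
    t=onz(m2,*np.array(tip)*k,.012); F=onz(m2,*np.array(f)*k,.024); R=onz(m2,*np.array(r)*k,.024)
    d=t-R; L=np.hypot(*d[:2]); yaw=np.degrees(np.arctan2(d[1],d[0]))
    print(n,'tip',t.round(4),'front',F.round(4),'rear',R.round(4),'len',L.round(4),np.hypot(*(F-R)[:2]).round(4),'yaw',yaw.round(1),'grasp',((F+R)/2).round(4))
    # grasp point at 35 behind front
E
```

```text
wtip [array([ 0.5434, -0.1454,  0.0195]), np.float64(0.0021)]
btip [array([0.5425, 0.0254, 0.0219]), np.float64(0.0006)]
rtip [array([ 0.5416, -0.2599,  0.0143]), np.float64(0.0012)]
white front [array([ 0.4739, -0.1155,  0.0242]), np.float64(0.0027)]
white tip [ 0.5434 -0.146   0.012 ] front [ 0.4732 -0.1168  0.024 ] rear [ 0.4082 -0.0943  0.024 ] len 0.1447 0.0687 yaw -21.0 grasp [ 0.4407 -0.1055  0.024 ]
blue tip [0.5421 0.0283 0.012 ] front [0.463  0.0067 0.024 ] rear [ 0.403  -0.0034  0.024 ] len 0.1426 0.0608 yaw 12.8 grasp [0.433  0.0017 0.024 ]
red tip [ 0.5418 -0.2607  0.012 ] front [ 0.4675 -0.2366  0.024 ] rear [ 0.4028 -0.2192  0.024 ] len 0.1451 0.067 yaw -16.6 grasp [ 0.4351 -0.2279  0.024 ]
```

White's height and size check out (front 24 mm, handle about 69 mm). Moving to grasp it at (0.437, -0.104), yaw -22°.

Call:
apply_moves --increments '[0.5,-0.068,-0.037,-0.14,-0.061,0.5,-0.068,-0.037,-0.14,-0.061,0.5,-0.068,-0.037,-0.14,-0.061,0.5,-0.068,-0.037,-0.21,-0.061,0.5,-0.068,-0.037,-0.23,-0.061,0.5,-0.068,-0.037,-0.25,-0.061,0.5,-0.068,-0.037,-0.25,-0.061]'

```text
clock: 2.95
eef_pos: [0.44, -0.1034, 0.0173]
tool_rot: [[0.928, -0.374, -0.0], [-0.374, -0.928, -0.0], [-0.0, 0.0, -1.0]]
contact_force: [-0.7, 0.5, -0.6]
opening: 0.0426
grasp_force: 0.0
```

Call:
apply_moves --force 50 --increments '[0,0,0,0,0,0,0,0,0,0,0,0,0,0,0,0,0,0,0,0,0,0,0,0,0,0,0,0,0,0]'

```text
clock: 3.55
eef_pos: [0.4413, -0.1034, 0.0196]
tool_rot: [[0.928, -0.373, 0.005], [-0.373, -0.928, -0.002], [0.005, 0.0, -1.0]]
contact_force: [0.3, -0.7, 5.9]
opening: 0.0229
grasp_force: 49.9
```

Call:
apply_moves --increments '[0,0,0,0.06,0,0,0,0,0.1,0,0,0.097,-0.087,0.1,0.075,0,0.097,-0.087,0.1,0.075,0,0.097,-0.087,0.1,0.075,0,0.097,-0.087,0.1,0.075,0,0.097,-0.087,0.1,0.075,0,0.097,-0.087,0.1,0.075]'

```text
clock: 4.35
eef_pos: [0.512, -0.1673, 0.0929]
tool_rot: [[0.996, 0.087, 0.001], [0.087, -0.996, -0.0], [0.001, 0.0, -1.0]]
contact_force: [-0.9, 0.1, -0.6]
opening: 0.0231
grasp_force: 32.0
```

```bash
python3 - <<'E'
from h import *
s=state(); print(s['clock'],s['eef_pos'],s['contact_force'],s['opening'])
im,m=snap('wrist','w3.png'); np.save('m3.npy',m,allow_pickle=True)
print({k:np.round(v,4).tolist() for k,v in m.items()})
cv2.imwrite('pics/w3b.png',cv2.resize(im[:,:,::-1],(800,600),interpolation=cv2.INTER_CUBIC))
E
```

```text
4.35 [ 0.51200814 -0.16733267  0.09290555] [-0.8625033   0.1028904  -0.58724072] 0.02307450744945437
{'fx': 271.186, 'fy': 271.186, 'cx': 256.5658, 'cy': 193.0273, 'eye': [0.5835, -0.1598, 0.2241], 'attitude': [[0.0875, -0.9567, -0.2777], [-0.9962, -0.0836, -0.0259], [0.0015, 0.2789, -0.9603]]}
```

View pics/w3b.png

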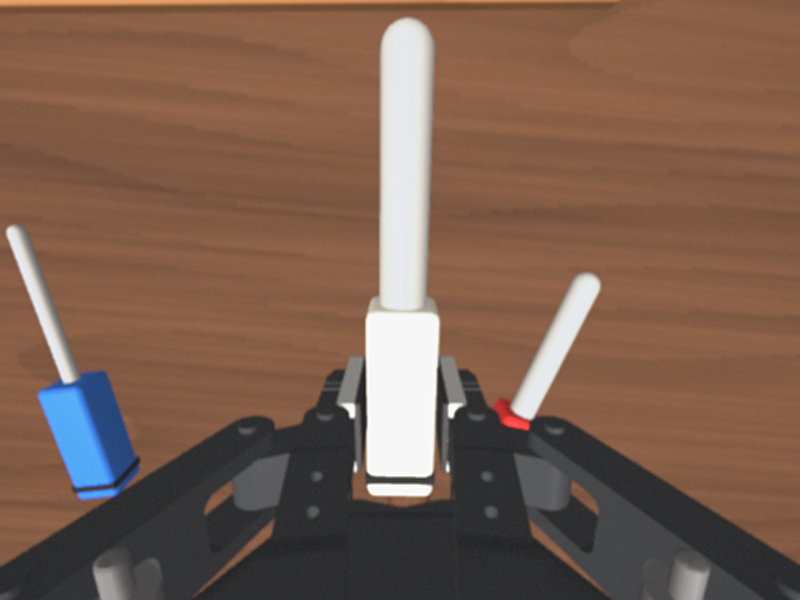

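White is held squarely: shaft axis at column 405, tip at (407,20), and the holder base edge near row 5 is almost level. I'll raise it to look at the holders from closer, with the shaft off to the green side.

Call:
apply_moves --force 60 --increments '[0,0,0,0.1,0,0,0.047,-0.068,0.173,0,0,0.047,-0.068,0.173,0,0,0.047,-0.068,0.173,0,0,0.047,-0.068,0.173,0,0,0.047,-0.068,0.173,0]'

```text
clock: 5.0
eef_pos: [0.5466, -0.2179, 0.2204]
tool_rot: [[0.996, 0.089, -0.003], [0.089, -0.996, 0.001], [-0.003, -0.002, -1.0]]
contact_force: [0.2, -0.8, -1.4]
opening: 0.0226
grasp_force: 64.2
```

```bash
python3 - <<'E'
from h import *
s=state(); print(s['clock'],s['eef_pos'],s['grasp_force'],s['opening'])
im,m=snap('wrist','w4.png'); np.save('m4.npy',m,allow_pickle=True)
print({k:np.round(v,4).tolist() for k,v in m.items()})
cv2.imwrite('pics/w4b.png',cv2.resize(im[0:192,60:316,::-1],(800,600),interpolation=cv2.INTER_CUBIC))
E
```

```text
5.0 [ 0.54660105 -0.21785185  0.22040148] 64.22001957893372 0.02263985068306867
{'fx': 271.186, 'fy': 271.186, 'cx': 256.5658, 'cy': 193.0273, 'eye': [0.6185, -0.2104, 0.3513], 'attitude': [[0.0896, -0.9555, -0.281], [-0.996, -0.0861, -0.0249], [-0.0004, 0.2821, -0.9594]]}
```

View pics/w4b.png

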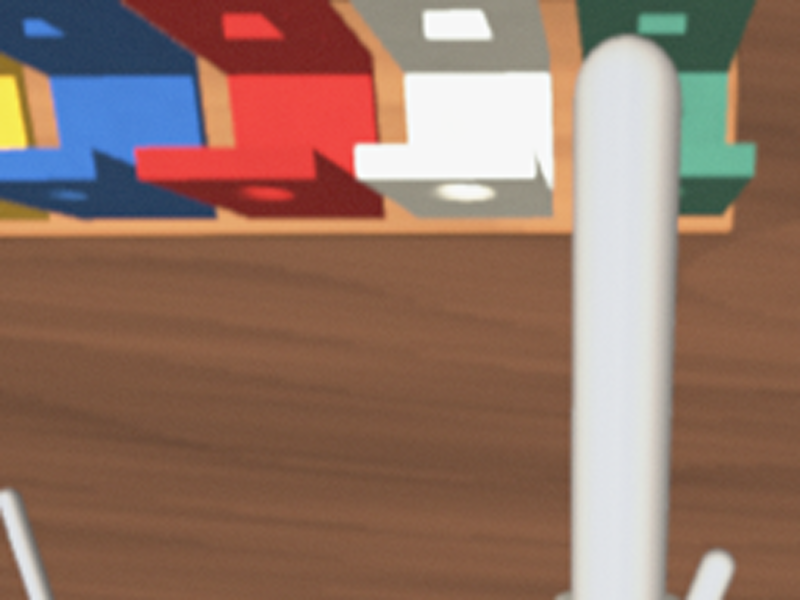

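The plates are clear in this crop. The red top front edge runs (137,180)–(315,178), white (356,177)–(535,177), and the holes are at (268,193) and (466,192).

```bash
python3 - <<'E'
from h import *
m=np.load('m4.npy',allow_pickle=True).item()
N=lambda p:(60+p[0]/3.125-0.34,p[1]/3.125-0.34)
for n,a,b,h in [('red',(137,180),(315,178.5),(268,193)),('white',(356,177.5),(535,177),(466,192)),]:
    A=onz(m,*N(a),.088);B=onz(m,*N(b),.088);H=onz(m,*N(h),.064)
    d=A-B;print(n,A.round(4),B.round(4),'w',np.linalg.norm(d).round(4),'yaw',np.degrees(np.arctan2(-d[0],d[1])).round(2),'mid',((A+B)/2).round(4),'hole@64',H.round(4))
g=onz(m,*N((753,178)),.088); print('green R corner',g.round(4))
# base line front edge
A=onz(m,*N((0,236)),0.008);B=onz(m,*N((730,233)),0.008);d=A-B;print('base yaw',np.degrees(np.arctan2(-d[0],d[1])))
# held shaft: measured at handle-front and tip, native px in w3
m3=np.load('m3.npy',allow_pickle=True).item(); s3=np.array([.5120,-.1673,.0929]);k=1/1.5625
for p in [(407.5,20),(403,300),(406,150)]:
    P=onz(m3,p[0]*k-.18,p[1]*k-.18,s3[2]-.0076)
    c,s=.996,.0872; d=P-s3; print('tool-frame fwd,left',(c*d[0]+s*d[1]).round(4),(-s*d[0]+c*d[1]).round(4))
# w4 shaft
s4=np.array([.5466,-.2179,.2204])
for p in [(628,36),(628,90),(619,560)]:
    P=onz(m,*N(p),s4[2]-.0076); c,s=.996,.089; d=P-s4; print('w4',(c*d[0]+s*d[1]).round(4),(-s*d[0]+c*d[1]).round(4))
# heights: triangulate white plate top-front corner between w1 and w4
m1=dict(m,eye=[0.622,-0.0745,0.432],attitude=[[0.001,-0.96,-0.281],[-1,-0.001,-0.002],[0.001,0.281,-0.96]])
im1=cv2.imread('pics/w1.png'); cv2.imwrite('pics/w1c.png',cv2.resize(im1[60:110,140:410],None,fx=2.96,fy=2.96*2,interpolation=cv2.INTER_CUBIC))
for w in (-.0,): pass
for x in [(.6598,-.156,.088)]: print(proj(m1,x)/k)
E
```

```text
red [ 0.6536 -0.0715  0.088 ] [ 0.6585 -0.1215  0.088 ] w 0.0503 yaw 5.58 mid [ 0.6561 -0.0965  0.088 ] hole@64 [ 0.6568 -0.0989  0.064 ]
white [ 0.6598 -0.1331  0.088 ] [ 0.6645 -0.1834  0.088 ] w 0.0505 yaw 5.28 mid [ 0.6621 -0.1582  0.088 ] hole@64 [ 0.6625 -0.1599  0.064 ]
green R corner [ 0.6697 -0.2446  0.088 ]
base yaw 5.3561785588832125
tool-frame fwd,left 0.1154 -0.0007
tool-frame fwd,left 0.0322 0.0004
tool-frame fwd,left 0.0804 -0.0004
w4 0.1159 -0.0006
w4 0.1091 -0.0006
w4 0.0393 0.0005
[508.47040182 125.54428273]
```

```bash
python3 - <<'E'
from h import *
for f,e in (('w3',.0929),('w4',.2204)):
    im=cv2.imread(f'pics/{f}.png').astype(float); m=np.load(f'm{f[1]}.npy',allow_pickle=True).item()
    sat=im.max(2)-im.min(2)   # brown bg saturated, steel grey
    for r in (40,60,80,100,120,150,170):
        row=sat[r]; c=258; t=(row[c]+np.median(row[[c-45,c-40,c+45,c+40]]))/2
        def edge(s):
            i=c
            while row[i]<t: i+=s
            return i-s*(row[i]-t)/(row[i]-row[i-s])
        L,R=edge(-1),edge(1)
        d=np.array(m['attitude'])@np.array([0,(r-m['cy'])/m['fy'],1.])
        # silhouette width of a cylinder: 2*D/2/sqrt(dist..)≈D
        dep=m['fx']*.016/(R-L) ; print(f,r,round(L,2),round(R,2),'axis-tcp',round(m['eye'][2]+dep*d[2]-e,4))
E
```

```text
w3 40 242.64 277.65 axis-tcp -0.0074
w3 60 242.63 277.14 axis-tcp -0.0068
w3 80 242.55 276.38 axis-tcp -0.0069
w3 100 242.49 275.67 axis-tcp -0.0069
w3 120 242.62 275.03 axis-tcp -0.0075
w3 150 242.3 273.95 axis-tcp -0.0066
w3 170 242.28 273.47 axis-tcp -0.0057
w4 40 244.75 277.12 axis-tcp -0.019
w4 60 243.99 276.94 axis-tcp -0.0137
w4 80 242.58 276.54 axis-tcp -0.0067
w4 100 242.64 275.66 axis-tcp -0.0079
w4 120 242.65 274.72 axis-tcp -0.0092
w4 150 242.21 273.98 axis-tcp -0.0063
w4 170 242.37 273.38 axis-tcp -0.0067
```

Call:
apply_moves --increments '[0,-0.03,0.063,0,0.002,0,-0.03,0.063,-0.06,0.002,0,-0.03,0.063,-0.12,0.002,0,-0.019,0.063,-0.199,0.002,0,-0.019,0.063,-0.199,0.002,0,-0.019,0.063,-0.199,0.002,0,-0.019,0.063,-0.199,0.002]'

```text
clock: 5.75
eef_pos: [0.5342, -0.1718, 0.0752]
tool_rot: [[0.995, 0.102, 0.003], [0.102, -0.995, -0.001], [0.003, 0.001, -1.0]]
contact_force: [0.5, 0.1, -0.1]
opening: 0.0228
grasp_force: 64.3
```

```bash
cat >> h.py <<'E'
def rel(ex,ey,yaw=5.4):
    s=state(); c,sn=np.cos(np.radians(yaw)),np.sin(np.radians(yaw)); d=s['eef_pos']-np.array([ex,ey,0]); R=s['tool_rot']
    print('t',s['clock'],'fwd',round(c*d[0]+sn*d[1],4),'left',round(-sn*d[0]+c*d[1],4),'z',round(d[2],4),'yaw',np.degrees(np.arctan2(R[1,0],R[0,0])).round(2),'F',s['contact_force'].round(1),'op',round(s['opening'],4),'g',round(s['grasp_force'],1))
E
python3 -c "
from h import *
rel(.6623,-.1586)
"
```

```text
t 5.75 fwd -0.1288 left -0.0011 z 0.0752 yaw 5.85 F [ 0.5  0.1 -0.1] op 0.0228 g 64.3
```

Call:
apply_moves --increments '[0,0,0.001,-0.002,0,0,0,0.001,-0.002,0,0,0,0.001,-0.002,0]'

```text
clock: 6.05
eef_pos: [0.5337, -0.1711, 0.0726]
tool_rot: [[0.995, 0.102, 0.002], [0.102, -0.995, -0.001], [0.002, 0.001, -1.0]]
contact_force: [-0.4, -0.4, -2.0]
opening: 0.0224
grasp_force: 64.3
```

```bash
python3 -c "
from h import *
rel(.6623,-.1586)
"
```

```text
t 6.05 fwd -0.1292 left -0.0003 z 0.0726 yaw 5.84 F [-0.4 -0.4 -2. ] op 0.0224 g 64.3
```

Call:
apply_moves --increments '[0,0,0.001,-0.002,0,0,0,0.001,-0.002,0,0,0.01,0.002,-0.002,0,0,0.02,0.003,-0.002,0,0,0.03,0.004,-0.002,0,0,0.04,0.005,-0.002,0,0,0.04,0.005,-0.002,0]'

```text
clock: 6.75
eef_pos: [0.5645, -0.167, 0.07]
tool_rot: [[0.995, 0.102, 0.001], [0.102, -0.995, -0.0], [0.001, 0.0, -1.0]]
contact_force: [0.6, 0.1, -0.7]
opening: 0.0223
grasp_force: 64.4
```

```bash
python3 -c "
from h import *
rel(.6623,-.1586)
"
```

```text
t 6.75 fwd -0.0982 left 0.0008 z 0.07 yaw 5.87 F [ 0.6  0.1 -0.7] op 0.0223 g 64.4
```

Call:
apply_moves --increments '[0,0.015,0.001,0.001,0,0,0.03,0.002,0.001,0,0,0.045,0.004,0.001,0,0,0.06,0.005,0.001,0,0,0.075,0.006,0.001,0,0,0.075,0.006,0.001,0]'

```text
clock: 7.35
eef_pos: [0.6202, -0.1623, 0.0703]
tool_rot: [[0.995, 0.102, 0.0], [0.102, -0.995, 0.0], [0.0, 0.0, -1.0]]
contact_force: [1.8, -0.1, 0.2]
opening: 0.0223
grasp_force: 64.4
```

```bash
python3 -c "
from h import *
rel(.6623,-.1586)
"
```

```text
t 7.35 fwd -0.0423 left 0.0003 z 0.0703 yaw 5.88 F [ 1.8 -0.1  0.2] op 0.0223 g 64.4
```

Passed the rear window freely. Next come the last ~12 mm, pushed a little beyond contact.

Call:
apply_moves --increments '[0,0.008,0.001,0.001,0,0,0.014,0.0015,0.001,0,0,0.018,0.002,0.001,0,0,0.018,0.002,0.001,0]'

```text
clock: 7.75
eef_pos: [0.6315, -0.1613, 0.071]
tool_rot: [[0.995, 0.102, -0.005], [0.102, -0.995, 0.0], [-0.005, -0.001, -1.0]]
contact_force: [-8.7, -0.3, 2.8]
opening: 0.0221
grasp_force: 64.6
```

```bash
python3 -c "
from h import *
rel(.6623,-.1586)
"
```

```text
t 7.75 fwd -0.0309 left 0.0002 z 0.071 yaw 5.83 F [-8.7 -0.3  2.8] op 0.0221 g 64.6
```

Call:
apply_moves --increments '[0.5,0,0,0,0,0.5,0,0,0,0,0.5,0,0,0,0,0.5,0,0,0.04,0,0.5,0,0,0.08,0,0.5,-0.05,0.06,0.14,0,0.5,-0.1,0.12,0.2,0,0.5,-0.15,0.14,0.24,0]'

```text
clock: 8.55
eef_pos: [0.5494, -0.0758, 0.2241]
tool_rot: [[0.995, 0.103, 0.001], [0.103, -0.995, 0.0], [0.001, -0.0, -1.0]]
contact_force: [0.8, 0.4, 1.1]
opening: 0.0428
grasp_force: 0.0
```

```bash
python3 - <<'E'
from h import *
rel(0,0,0)
im,m=snap('wrist','w5.png'); np.save('m5.npy',m,allow_pickle=True)
cv2.imwrite('pics/w5b.png',cv2.resize(im[:,:,::-1],(800,600),interpolation=cv2.INTER_CUBIC))
E
```

```text
t 8.55 fwd 0.5494 left -0.0758 z 0.2241 yaw 5.88 F [0.8 0.4 1.1] op 0.0428 g 0.0
```

View pics/w5b.png

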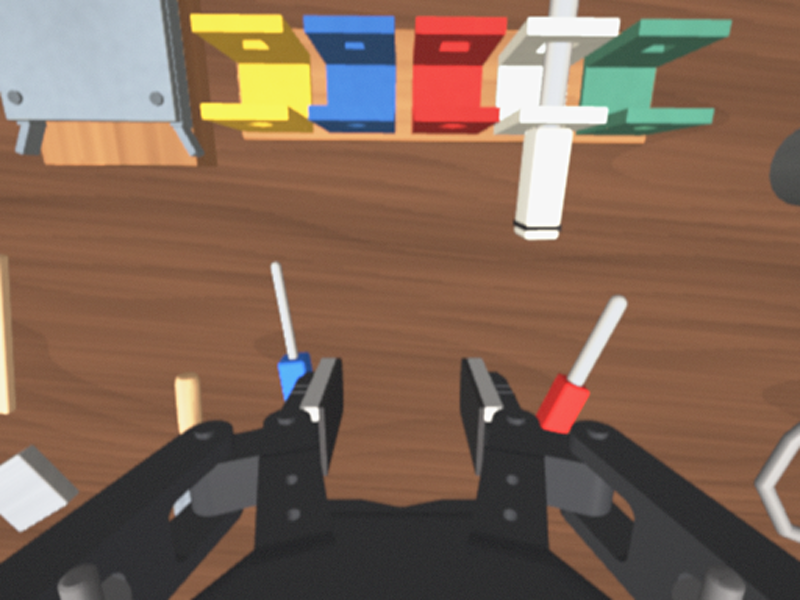

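White sits with its handle against the plate (540,125). Blue's tip is at (276,265) with its handle front at (295,355), red's tip at (620,300) with its handle front at (574,380).

```bash
python3 - <<'E'
from h import *
m=np.load('m5.npy',allow_pickle=True).item(); k=1/1.5625
g=lambda p,z:onz(m,p[0]*k-.18,p[1]*k-.18,z)
for n,t,f in (('blue',(276,263),(295,356)),('red',(621,297),(574,381))):
    T=g(t,.012);F=g(f,.024);d=T-F; u=d[:2]/np.hypot(*d[:2]);print(n,T.round(4),F.round(4),np.hypot(*d[:2]).round(4),np.degrees(np.arctan2(d[1],d[0])).round(1),'grasp',(T[:2]-u*.118).round(4))
for n,e in (('blue',(.6503,-.0349)),('red',(.6562,-.0968)),('white',(.6623,-.1586)),('yellow',(.6445,.0268))):
    u=np.array([-.0941,.9956])
    print(n,[(proj(m,[e[0]+s*.025*u[0],e[1]+s*.025*u[1],.088])+.18).__truediv__(k).round(0).tolist() for s in(1,-1)])
E
```

```text
blue [0.5442 0.0279 0.012 ] [0.4685 0.0069 0.024 ] 0.0785 15.5 grasp [ 0.4305 -0.0036]
red [ 0.5449 -0.2613  0.012 ] [ 0.4698 -0.2327  0.024 ] 0.0803 -20.8 grasp [ 0.4346 -0.2193]
blue [[308.0, 120.0], [394.0, 121.0]]
red [[415.0, 121.0], [500.0, 122.0]]
white [[521.0, 122.0], [606.0, 122.0]]
yellow [[202.0, 119.0], [288.0, 120.0]]
```

Call:
apply_moves --increments '[0.5,-0.156,0.102,-0.19,0.023,0.5,-0.156,0.102,-0.19,0.023,0.5,-0.156,0.102,-0.19,0.023,0.5,-0.156,0.102,-0.19,0.023,0.5,-0.156,0.102,-0.19,0.023,0.5,-0.156,0.102,-0.19,0.023]'

```text
clock: 9.2
eef_pos: [0.4327, -0.0004, 0.0802]
tool_rot: [[0.97, 0.245, -0.0], [0.245, -0.97, -0.0], [-0.0, 0.0, -1.0]]
contact_force: [0.7, -0.3, 0.7]
opening: 0.043
grasp_force: 0.0
```

```bash
python3 - <<'E'
from h import *
rel(0,0,0)
im,m=snap('wrist','w6.png'); np.save('m6.npy',m,allow_pickle=True)
mk=masks(im)
for b in blobs(mk['blue'])[:3]: print(b)
# shaft centre per row above the handle
sat=(im.max(2).astype(int)-im.min(2))<25
b=blobs(mk['blue'])[0][2]; pts=[]
for r in range(b[1]-70,b[1]-5,8):
    c=np.flatnonzero(sat[r,b[0]-60:b[0]+b[2]+60])+b[0]-60
    if 4<len(c)<40: P=onz(m,c.mean(),r,.012); pts.append(P[:2]); print(r,c.min(),c.max(),P.round(4))
E
```

```text
t 9.2 fwd 0.4327 left -0.0004 z 0.0802 yaw 14.18 F [ 0.7 -0.3  0.7] op 0.043 g 0.0
(np.int32(267), ((250.72372436523438, 210.2818603515625), (31.5374813079834, 82.1973648071289), 1.6602822542190552), [234, 169, 34, 83])
99 249 259 [0.5116 0.0223 0.012 ]
107 249 259 [0.5065 0.021  0.012 ]
115 248 258 [0.5011 0.0204 0.012 ]
123 248 258 [0.4958 0.019  0.012 ]
131 248 258 [0.4904 0.0177 0.012 ]
139 248 257 [0.4848 0.0167 0.012 ]
147 248 257 [0.4792 0.0153 0.012 ]
155 247 257 [0.4735 0.0142 0.012 ]
163 247 256 [0.4676 0.0132 0.012 ]
```

Call:
apply_moves --force 50 --increments '[0.5,0,0.0085,-0.03,-0.007,0.5,0,0.0085,-0.06,-0.007,0.5,0,0.0085,-0.086,-0.007,0.5,0,0.0085,-0.086,-0.007,0,0,0.0085,-0.086,-0.007,0,0,0.0085,-0.086,-0.007,0,0,0.0085,-0.086,-0.007,0,0,0.0085,-0.086,-0.007]'

```text
clock: 10.05
eef_pos: [0.4351, 0.0053, 0.0182]
tool_rot: [[0.98, 0.201, 0.005], [0.201, -0.98, -0.001], [0.005, 0.002, -1.0]]
contact_force: [1.5, -1.0, 6.5]
opening: 0.0228
grasp_force: 50.3
```

Call:
apply_moves --force 60 --increments '[0,0,0,0,0,0,0,0,0,0]'

```text
clock: 10.25
eef_pos: [0.4351, 0.0053, 0.0182]
tool_rot: [[0.98, 0.201, 0.005], [0.201, -0.98, -0.001], [0.005, 0.002, -1.0]]
contact_force: [1.0, -1.0, 6.2]
opening: 0.0224
grasp_force: 58.9
```

Call:
apply_moves --increments '[0,0,0,0.05,0,0,0,0,0.07,0,0,0.05,-0.035,0.07,-0.017,0,0.114,-0.07,0.07,-0.017,0,0.114,-0.07,0.07,-0.017,0,0.114,-0.07,0.07,-0.017,0,0.114,-0.07,0.07,-0.017,0,0.114,-0.07,0.07,-0.017]'

```text
clock: 11.05
eef_pos: [0.5179, -0.0462, 0.0689]
tool_rot: [[0.995, 0.096, 0.0], [0.096, -0.995, -0.0], [0.0, 0.0, -1.0]]
contact_force: [-0.4, 0.4, -1.2]
opening: 0.0229
grasp_force: 59.6
```

```bash
cat >> h.py <<'E'
def shaft(D,off=-.007):
    "held shaft: lateral per row, tip, axis height relative to the TCP"
    s=state(); p=s['eef_pos']; R=s['tool_rot']; im,m=snap('wrist','sh%d.png'%int(s['clock']*100)); a=im.astype(float); sat=a.max(2)-a.min(2)
    for r in (40,60,80,100,120,150,170):
        row=sat[r]; c=259; t=(np.median(row[c-2:c+3])+np.median(row[[c-45,c-40,c+45,c+40]]))/2
        def edge(q):
            i=c
            while row[i]<t: i+=q
            return i-q*(row[i]-t)/(row[i]-row[i-q])
        L,Rr=edge(-1),edge(1); d=np.array(m['attitude'])@np.array([0,(r-m['cy'])/m['fy'],1.])
        h=m['eye'][2]+m['fx']*D/(Rr-L)*d[2]-p[2]; P=R.T@(onz(m,(L+Rr)/2,r,p[2]+off)-p)
        print(r,round(L,1),round(Rr,1),'h',round(h,4),'fwd',P[0].round(4),'left',-P[1].round(4))
    col=sat[:,257:262].mean(1); r=40
    t=(col[60]+col[:5].mean())/2; i=60
    while i>0 and col[i]<t: i-=1
    print('tip row',i,'fwd',(R.T@(onz(m,259,i,p[2]+off)-p))[0].round(4))
E
python3 - <<'E'
from h import *
rel(.6503,-.0349); shaft(.008)
E
```

```text
t 11.05 fwd -0.1328 left 0.0012 z 0.0689 yaw 5.53 F [-0.4  0.4 -1.2] op 0.0229 g 59.6
40 246.7 264.4 h -0.0054 fwd 0.1043 left 0.0016
60 247.1 264.3 h -0.0071 fwd 0.096 left 0.0016
80 247.2 264.4 h -0.005 fwd 0.0874 left 0.0015
100 247.2 264.1 h -0.0045 fwd 0.0785 left 0.0016
120 247.7 264.1 h -0.0055 fwd 0.0691 left 0.0014
150 248.0 264.2 h -0.0034 fwd 0.0545 left 0.0014
170 248.2 263.8 h -0.0059 fwd 0.0441 left 0.0014
tip row 20 fwd 0.1123
```

```bash
python3 - <<'E'
from h import *
im=cv2.imread('pics/w5.png')[:,:,::-1]; m=np.load('m5.npy',allow_pickle=True).item(); h=cv2.cvtColor(np.ascontiguousarray(im),cv2.COLOR_RGB2HSV).astype(int)
u=np.array([-.0941,.9956]);f=np.array([.9956,.0941])
for n,e in (('blue',(.6503,-.0349)),('red',(.6562,-.0968))):
    for back in (.002,.004,.006):
        q=[proj(m,[*(np.array(e)+s*.025*u+back*f),.088]) for s in (1,-1)]
        r=int(round((q[0][1]+q[1][1])/2)); H,S,V=h[r].T
        mk=((abs(H-112)<14) if n=='blue' else ((H<5)|(H>173)))&(S>130)
        c=np.flatnonzero(mk); c=c[(c>q[0][0]-15)&(c<q[1][0]+15)]
        print(n,back,r,'pred',q[0][0].round(1),q[1][0].round(1),'seen',c.min(),c.max())
        print(V[c.min()-3:c.min()+4],V[c.max()-4:c.max()+4])
E
```

```text
blue 0.002 75 pred 196.9 251.8 seen 198 251
[212 225 184 224 229 228 228] [229 230 230 232 223 160 197 231]
blue 0.004 72 pred 196.8 251.8 seen 198 251
[248 252 216 226 230 230 230] [231 231 231 233 228 192 202 232]
blue 0.006 70 pred 196.7 251.8 seen 198 251
[248 252 220 231 230 230 230] [231 231 232 233 231 214 201 233]
red 0.002 75 pred 265.2 320.1 seen 264 318
[233 232 224 209 229 242 243] [241 241 241 241 241 243 253 249]
red 0.004 73 pred 265.2 320.2 seen 264 318
[234 232 227 221 232 241 242] [240 240 240 240 240 243 248 249]
red 0.006 70 pred 265.3 320.4 seen 264 318
[235 233 231 237 238 241 242] [241 240 240 240 240 242 246 250]
```

Call:
apply_moves --increments '[0,0,-0.0036,0.0015,0,0,0,-0.0036,0.0015,0,0,0.013,-0.0024,0.0015,0,0,0.026,-0.0011,0.0015,0,0,0.04,0.0002,0.0015,0,0,0.053,0.0014,0.0015,0,0,0.053,0.0014,0.0015,0]'

```text
clock: 11.8
eef_pos: [0.5597, -0.0456, 0.0695]
tool_rot: [[0.995, 0.096, 0.001], [0.096, -0.995, -0.0], [0.001, 0.0, -1.0]]
contact_force: [-0.1, 0.2, -1.6]
opening: 0.0224
grasp_force: 59.6
```

```bash
python3 -c "
from h import *
rel(.6503,-.0349)
"
```

```text
t 11.8 fwd -0.0912 left -0.0021 z 0.0695 yaw 5.51 F [-0.1  0.2 -1.6] op 0.0224 g 59.6
```

Call:
apply_moves --increments '[0,0.015,0.002,0.0005,0,0,0.03,0.0036,0.0005,0,0,0.045,0.005,0.0005,0,0,0.06,0.0065,0.0005,0,0,0.06,0.0065,0.0005,0]'

```text
clock: 12.3
eef_pos: [0.6041, -0.0408, 0.0698]
tool_rot: [[0.995, 0.096, 0.0], [0.096, -0.995, -0.0], [0.0, 0.0, -1.0]]
contact_force: [-0.8, -0.5, -1.2]
opening: 0.0224
grasp_force: 59.6
```

```bash
python3 -c "
from h import *
rel(.6503,-.0349)
"
```

```text
t 12.3 fwd -0.0465 left -0.0015 z 0.0698 yaw 5.5 F [-0.8 -0.5 -1.2] op 0.0224 g 59.6
```

Call:
apply_moves --increments '[0,0.012,0.0011,0,0,0,0.02,0.0019,0,0,0,0.027,0.0026,0,0,0,0.027,0.0026,0,0]'

```text
clock: 12.7
eef_pos: [0.6234, -0.039, 0.0696]
tool_rot: [[0.995, 0.096, -0.001], [0.096, -0.995, -0.0], [-0.001, -0.0, -1.0]]
contact_force: [-1.1, -0.1, -1.4]
opening: 0.0223
grasp_force: 59.5
```

```bash
python3 -c "
from h import *
rel(.6503,-.0349)
"
```

```text
t 12.7 fwd -0.0271 left -0.0015 z 0.0696 yaw 5.49 F [-1.1 -0.1 -1.4] op 0.0223 g 59.5
```

No contact yet; pushing on.

Call:
apply_moves --increments '[0,0.003,0.0003,0,0,0,0.006,0.0006,0,0,0,0.006,0.0006,0,0]'

```text
clock: 13.0
eef_pos: [0.6236, -0.0389, 0.0694]
tool_rot: [[0.995, 0.095, -0.013], [0.095, -0.995, -0.0], [-0.013, -0.001, -1.0]]
contact_force: [-27.3, -1.9, 12.0]
opening: 0.0226
grasp_force: 61.1
```

```bash
python3 -c "
from h import *
rel(.6503,-.0349)
"
```

```text
t 13.0 fwd -0.0269 left -0.0015 z 0.0694 yaw 5.46 F [-27.3  -1.9  12. ] op 0.0226 g 61.1
```

Call:
apply_moves --increments '[0,-0.004,-0.0004,0,0,0.5,-0.004,-0.0004,0,0,0.5,-0.004,-0.0004,0,0,0.5,-0.004,-0.0004,0,0,0.5,-0.004,0,0.05,0,0.5,-0.02,-0.02,0.1,0,0.5,-0.06,-0.06,0.14,0,0.5,-0.1,-0.08,0.18,0]'

```text
clock: 13.8
eef_pos: [0.5525, -0.0998, 0.2062]
tool_rot: [[0.995, 0.095, 0.001], [0.095, -0.995, -0.001], [0.001, 0.001, -1.0]]
contact_force: [1.2, -0.7, 0.4]
opening: 0.0432
grasp_force: 0.0
```

Call:
apply_moves --increments '[0.5,0,-0.04,0.03,0,0.5,0,-0.04,0.03,0,0.5,0,-0.04,0.03,0]'

```text
clock: 14.1
eef_pos: [0.5534, -0.1288, 0.2278]
tool_rot: [[0.996, 0.095, 0.001], [0.095, -0.996, -0.0], [0.001, 0.0, -1.0]]
contact_force: [0.7, 0.2, -0.2]
opening: 0.0429
grasp_force: 0.0
```

```bash
python3 - <<'E'
from h import *
rel(0,0,0)
im,m=snap('wrist','w7.png'); np.save('m7.npy',m,allow_pickle=True)
cv2.imwrite('pics/w7b.png',cv2.resize(im[:,:,::-1],(800,600),interpolation=cv2.INTER_CUBIC))
E
```

```text
t 14.1 fwd 0.5534 left -0.1288 z 0.2278 yaw 5.43 F [ 0.7  0.2 -0.2] op 0.0429 g 0.0
```

View pics/w7b.png

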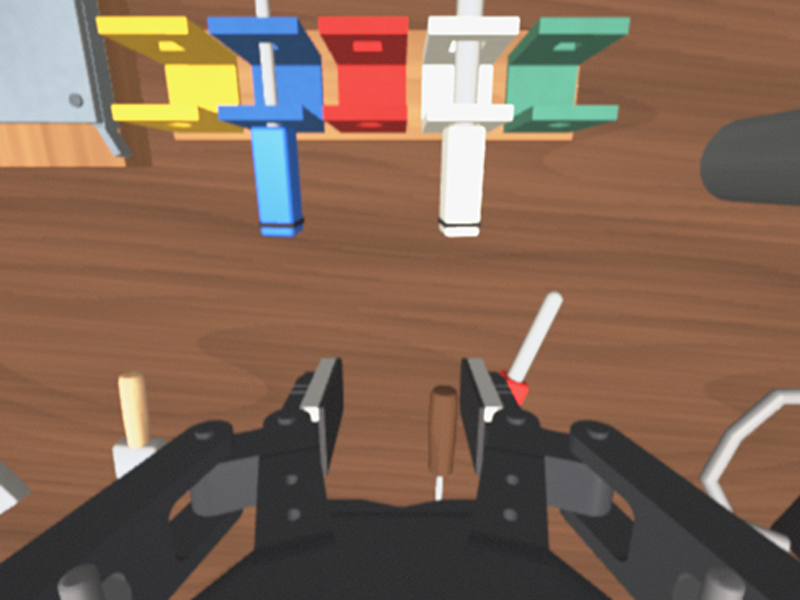

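Both white (460,125) and blue (275,125) sit against their plates. The red holder's top front edge runs about (326–408,121) and red's tip is at (555,295).

```bash
python3 - <<'E'
from h import *
im=cv2.imread('pics/w7.png')[:,:,::-1]; m=np.load('m7.npy',allow_pickle=True).item()
u=np.array([-.0941,.9956]);f=np.array([.9956,.0941]);e=np.array([.6562,-.0968])
for back in (.002,.004,.006):
    q=[proj(m,[*(e+s*.025*u+back*f),.088]) for s in (1,-1)]; r=int(round(q[0][1]))
    print(r,q[0].round(1),q[1].round(1))
    for x in (q[0][0],q[1][0]): x=int(x); print(x-4,[tuple(int(v) for v in im[r,i]) for i in range(x-4,x+6)])
k=1/1.5625;print('tip',onz(m,555*k-.18,293*k-.18,.012), 'front',onz(m,514*k-.18,378*k-.18,.02))
E
```

```text
74 [206.5  74.3] [260.7  74.3]
202 [(61, 101, 163), (75, 129, 213), (80, 146, 231), (99, 148, 234), (179, 130, 205), (245, 97, 125), (246, 78, 75), (245, 77, 72), (245, 79, 73), (245, 79, 74)]
256 [(243, 77, 71), (243, 76, 71), (244, 77, 72), (243, 81, 73), (243, 123, 92), (243, 179, 121), (242, 191, 127), (242, 190, 125), (242, 190, 127), (242, 191, 127)]
72 [206.4  71.9] [260.7  72. ]
202 [(82, 144, 231), (84, 149, 234), (81, 149, 235), (112, 145, 231), (198, 119, 183), (244, 89, 107), (245, 79, 74), (244, 79, 74), (244, 82, 78), (244, 77, 72)]
256 [(243, 77, 73), (243, 77, 72), (243, 75, 70), (243, 82, 74), (243, 122, 91), (243, 177, 117), (243, 193, 128), (243, 192, 127), (242, 191, 125), (242, 191, 126)]
70 [206.3  69.6] [260.7  69.6]
202 [(85, 149, 234), (83, 149, 233), (83, 150, 235), (113, 145, 231), (198, 118, 180), (244, 88, 105), (245, 79, 74), (244, 79, 73), (244, 76, 72), (244, 79, 75)]
256 [(243, 77, 72), (243, 79, 74), (243, 78, 72), (243, 81, 72), (243, 124, 93), (243, 178, 119), (242, 190, 125), (242, 192, 127), (243, 191, 127), (243, 191, 127)]
tip [ 0.54484335 -0.25984501  0.012     ] front [ 0.46704309 -0.23586809  0.02      ]
```

Call:
apply_moves --increments '[0.5,-0.16,-0.121,-0.1,-0.05,0.5,-0.16,-0.121,-0.1,-0.05,0.5,-0.16,-0.121,-0.196,-0.07,0.5,-0.16,-0.121,-0.196,-0.07,0.5,-0.16,-0.121,-0.196,-0.07,0.5,-0.16,-0.121,-0.196,-0.07,0.5,-0.16,-0.121,-0.196,-0.07]'

```text
clock: 14.85
eef_pos: [0.4337, -0.2186, 0.0805]
tool_rot: [[0.942, -0.337, -0.0], [-0.337, -0.942, 0.0], [-0.0, -0.0, -1.0]]
contact_force: [-0.2, 0.7, 0.7]
opening: 0.0429
grasp_force: 0.0
```

```bash
python3 - <<'E'
from h import *
rel(0,0,0)
im,m=snap('wrist','w8.png')
b=blobs(masks(im)['red'])[0]; print(b); b=b[2]
sat=(im.max(2).astype(int)-im.min(2))<30; P=[]
for r in range(max(b[1]-75,2),b[1]-5,7):
    c=np.flatnonzero(sat[r,b[0]-60:b[0]+b[2]+60])+b[0]-60
    if 4<len(c)<40: p=onz(m,c.mean(),r,.012); P.append(p[:2]); print(r,c.min(),c.max(),p.round(4))
P=np.array(P);k=np.polyfit(P[:,0],P[:,1],1);print('yaw',np.degrees(np.arctan(k[0])),'y at .434',np.polyval(k,.434))
E
```

```text
t 14.85 fwd 0.4337 left -0.2186 z 0.0805 yaw -19.67 F [-0.2  0.7  0.7] op 0.0429 g 0.0Traceback (most recent call last):
  File "<stdin>", line 4, in <module>
IndexError: list index out of range
```

```bash
python3 - <<'E'
from h import *
rel(0,0,0)
im,m=snap('wrist','w8.png')
a=im.astype(int); mk=(a[...,0]>150)&(a[...,1]<110)&(a[...,2]<110)
for b in blobs(mk,20)[:4]: print(b)
sat=(im.max(2).astype(int)-im.min(2))<30; P=[]
for r in range(60,170,8):
    c=np.flatnonzero(sat[r,180:330])+180
    if 4<len(c)<50: p=onz(m,c.mean(),r,.012); P.append(p[:2]); print(r,c.min(),c.max(),p.round(4))
P=np.array(P);k=np.polyfit(P[:,0],P[:,1],1);print('yaw',np.degrees(np.arctan(k[0])),'y at .434',np.polyval(k,.434))
cv2.imwrite('pics/w8b.png',im[:,:,::-1])
E
```

```text
t 14.9 fwd 0.4344 left -0.2189 z 0.0815 yaw -19.65 F [-0.4  0.5  0.8] op 0.0427 g 0.0
(np.int32(387), ((273.3370361328125, 205.27926635742188), (83.05294799804688, 33.13436508178711), 85.38934326171875), [255, 163, 37, 85])
(np.int32(76), ((241.41928100585938, 265.0394592285156), (69.31534576416016, 1.2777023315429688), 63.94650650024414), [226, 234, 32, 63])
(np.int32(55), ((276.0, 250.0), (30.0, 4.0), 0.0), [261, 248, 31, 5])
60 254 273 [ 0.5336 -0.2578  0.012 ]
68 254 273 [ 0.5289 -0.2562  0.012 ]
76 255 274 [ 0.5239 -0.2552  0.012 ]
84 255 274 [ 0.5191 -0.2535  0.012 ]
92 256 275 [ 0.514  -0.2524  0.012 ]
100 257 275 [ 0.5089 -0.2511  0.012 ]
108 257 276 [ 0.5037 -0.2496  0.012 ]
116 258 276 [ 0.4985 -0.2482  0.012 ]
124 258 276 [ 0.4932 -0.2464  0.012 ]
132 259 277 [ 0.4877 -0.2453  0.012 ]
140 259 277 [ 0.4823 -0.2434  0.012 ]
148 260 278 [ 0.4766 -0.2422  0.012 ]
156 261 278 [ 0.4709 -0.2407  0.012 ]
164 261 278 [ 0.4652 -0.2387  0.012 ]
yaw -15.347378893622034 y at .434 -0.23037576838907248
```

View pics/w8b.png

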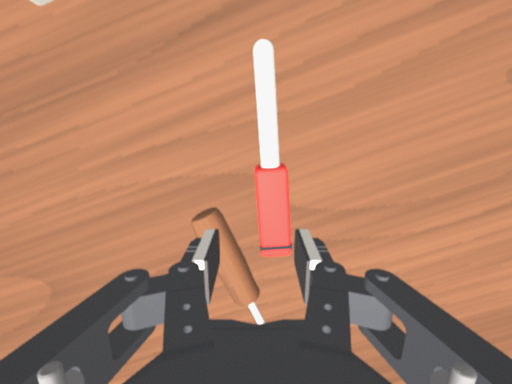

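The close view shows red's axis (263,45)–(275,255). The burnisher's end at (206,213) is near the left finger, so I'll grip further forward with a narrower opening.

Call:
apply_moves --force 50 --increments '[0.44,0.008,-0.018,0,0.012,0.44,0.008,-0.018,-0.02,0.012,0.44,0.008,-0.018,-0.06,0.012,0.44,0.008,-0.018,-0.086,0.012,0.44,0.008,-0.018,-0.086,0.012,0,0.008,-0.018,-0.086,0.012,0,0.008,-0.018,-0.086,0.012,0,0.008,-0.018,-0.086,0.012]'

```text
clock: 15.75
eef_pos: [0.4401, -0.2332, 0.0175]
tool_rot: [[0.964, -0.265, 0.002], [-0.265, -0.964, -0.002], [0.003, 0.001, -1.0]]
contact_force: [0.1, 0.4, 4.3]
opening: 0.0228
grasp_force: 52.5
```

Call:
apply_moves --force 60 --increments '[0,0,0,0,0,0,0,0,0,0,0,0,0,0,0]'

```text
clock: 16.05
eef_pos: [0.4402, -0.2332, 0.0176]
tool_rot: [[0.964, -0.265, 0.003], [-0.265, -0.964, -0.001], [0.003, 0.001, -1.0]]
contact_force: [-0.2, 2.0, 7.0]
opening: 0.0227
grasp_force: 59.5
```

Call:
apply_moves --increments '[0,0,0,0.05,0,0,0,0,0.07,0,0,0,0.06,0.07,0.02,0,0.01,0.12,0.07,0.058,0,0.027,0.159,0.07,0.058,0,0.027,0.159,0.07,0.058,0,0.027,0.159,0.07,0.058,0,0.027,0.159,0.07,0.058]'

```text
clock: 16.85
eef_pos: [0.4592, -0.1142, 0.0684]
tool_rot: [[0.996, 0.094, -0.0], [0.094, -0.996, -0.0], [-0.0, 0.0, -1.0]]
contact_force: [-0.2, -0.2, -0.4]
opening: 0.0227
grasp_force: 59.3
```

```bash
python3 - <<'E'
from h import *
rel(.6562,-.0963); shaft(.014,-.006)
E
```

```text
t 16.85 fwd -0.1978 left 0.0008 z 0.0684 yaw 5.41 F [-0.2 -0.2 -0.4] op 0.0227 g 59.3
40 241.2 271.7 h -0.0079 fwd 0.1041 left 0.0012
60 241.3 271.9 h -0.0052 fwd 0.0958 left 0.0011
80 241.7 271.6 h -0.0058 fwd 0.0873 left 0.0011
100 241.9 271.1 h -0.006 fwd 0.0784 left 0.0011
120 242.2 270.7 h -0.0066 fwd 0.0692 left 0.0012
150 242.4 270.7 h -0.0037 fwd 0.0546 left 0.0011
170 243.1 270.0 h -0.0075 fwd 0.0443 left 0.0011
tip row 24 fwd 0.1105
```

Call:
apply_moves --increments '[0,0.02,-0.0006,0.002,0,0,0.05,0.0022,0.002,0,0,0.075,0.0046,0.002,0,0,0.1,0.0069,0.002,0,0,0.1,0.0069,0.002,0,0,0.1,0.0069,0.002,0]'

```text
clock: 17.5
eef_pos: [0.5338, -0.1091, 0.0695]
tool_rot: [[0.996, 0.094, -0.001], [0.094, -0.996, 0.0], [-0.001, -0.0, -1.0]]
contact_force: [-0.5, 0.4, -1.4]
opening: 0.0225
grasp_force: 59.3
```

```bash
python3 -c "
from h import *
rel(.6562,-.0963)
"
```

```text
t 17.5 fwd -0.123 left -0.0012 z 0.0695 yaw 5.42 F [-0.5  0.4 -1.4] op 0.0225 g 59.3
```

Aligned (left -1.2 mm, as wanted). Advancing in.

Call:
apply_moves --increments '[0,0.012,0.0011,0.0005,0,0,0.024,0.0023,0.0005,0,0,0.036,0.0034,0.0005,0,0,0.036,0.0034,0.0005,0]'

```text
clock: 17.9
eef_pos: [0.5624, -0.1057, 0.0705]
tool_rot: [[0.995, 0.096, 0.001], [0.096, -0.995, -0.0], [0.001, 0.0, -1.0]]
contact_force: [0.4, 0.4, -1.7]
opening: 0.0225
grasp_force: 59.3
```

```bash
python3 -c "
from h import *
rel(.6562,-.0963)
"
```

```text
t 17.9 fwd -0.0943 left -0.0005 z 0.0705 yaw 5.51 F [ 0.4  0.4 -1.7] op 0.0225 g 59.3
```

Call:
apply_moves --increments '[0,0.016,0.001,0,0,0,0.032,0.0025,0,0,0,0.048,0.004,0,0,0,0.064,0.0055,0,0,0,0.08,0.007,0,0,0,0.08,0.007,0,0]'

```text
clock: 18.5
eef_pos: [0.6221, -0.1003, 0.0702]
tool_rot: [[0.995, 0.096, 0.0], [0.096, -0.995, -0.0], [0.0, 0.0, -1.0]]
contact_force: [0.1, 0.7, -0.8]
opening: 0.0226
grasp_force: 59.3
```

```bash
python3 -c "
from h import *
rel(.6562,-.0963)
"
```

```text
t 18.5 fwd -0.0344 left -0.0008 z 0.0702 yaw 5.52 F [ 0.1  0.7 -0.8] op 0.0226 g 59.3
```

Call:
apply_moves --increments '[0,0.007,0.0007,0,0,0,0.012,0.0011,0,0,0,0.016,0.0015,0,0,0,0.016,0.0015,0,0]'

```text
clock: 18.9
eef_pos: [0.6318, -0.0996, 0.0701]
tool_rot: [[0.995, 0.095, -0.005], [0.095, -0.995, 0.0], [-0.005, -0.0, -1.0]]
contact_force: [-8.9, -0.5, 3.3]
opening: 0.0227
grasp_force: 59.9
```

```bash
python3 -c "
from h import *
rel(.6562,-.0963)
"
```

```text
t 18.9 fwd -0.0246 left -0.001 z 0.0701 yaw 5.47 F [-8.9 -0.5  3.3] op 0.0227 g 59.9
```

Call:
apply_moves --increments '[0,0.001,0.0001,0,0,0.46,0,0,0,0,0.46,0,0,0,0,0.46,0,0,0,0,0.46,0,0,0.05,0,0.46,0,0,0.1,0,0.46,-0.04,0,0.16,0,0.46,-0.08,0.04,0.2,0]'

```text
clock: 19.7
eef_pos: [0.5765, -0.0742, 0.2199]
tool_rot: [[0.996, 0.093, 0.003], [0.093, -0.996, -0.001], [0.003, 0.002, -1.0]]
contact_force: [0.2, 0.5, 0.4]
opening: 0.0392
grasp_force: 0.0
```

Call:
apply_moves --increments '[0.46,-0.095,0.4,0.03,0,0.46,-0.095,0.4,0.03,0,0.46,-0.095,0.4,0.03,0,0.46,-0.095,0.4,0.03,0,0.46,-0.095,0.4,0.03,0,0.46,-0.095,0.4,0.03,0,0.46,-0.095,0.4,0.03,0,0.46,-0.095,0.4,0.03,0]'

```text
clock: 20.5
eef_pos: [0.5048, 0.2292, 0.24]
tool_rot: [[0.995, 0.099, 0.001], [0.099, -0.995, 0.0], [0.001, -0.0, -1.0]]
contact_force: [0.1, -0.6, -0.2]
opening: 0.039
grasp_force: 0.0
```

```bash
python3 - <<'E'
from h import *
rel(0,0,0)
im,m=snap('wrist','w9.png'); np.save('m9.npy',m,allow_pickle=True); print(np.round(m['eye'],4))
cv2.imwrite('pics/w9b.png',cv2.resize(im[:,:,::-1],(800,600),interpolation=cv2.INTER_CUBIC))
E
```

```text
t 20.5 fwd 0.5048 left 0.2292 z 0.24 yaw 5.66 F [ 0.1 -0.6 -0.2] op 0.039 g 0.0
[0.5762 0.2376 0.3711]
```

View pics/w9b.png

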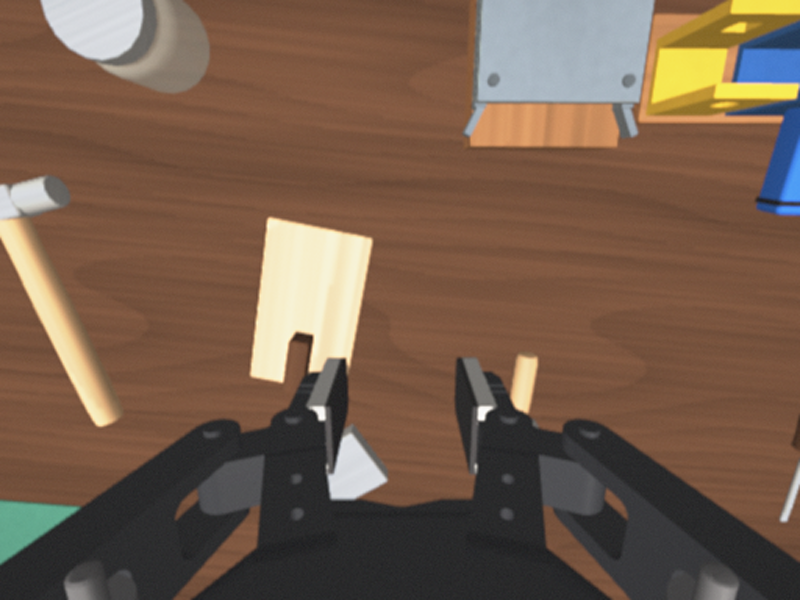

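The board's corners are front-left (269,218), front-right (371,238) and rear-left (251,378). The slot's roof front edge runs (475,102)–(640,102), its floor lip (471,147)–(617,147).

```bash
python3 - <<'E'
from h import *
m=np.load('m9.npy',allow_pickle=True).item(); k=1/1.5625
g=lambda p,z:onz(m,p[0]*k-.18,p[1]*k-.18,z)
A,B,C=g((269,218),.01),g((371,238),.01),g((251,378),.01)
print(A.round(4),B.round(4),C.round(4),'w',np.linalg.norm(A-B),'L',np.linalg.norm(A-C))
d=A-C;y=np.degrees(np.arctan2(d[1],d[0]));e=A-B;print('yaw',y,np.degrees(np.arctan2(-e[0],e[1])),'centre',((B+C)/2).round(4))
c=(B+C)/2;u=d/np.linalg.norm(d);print('batten pred',(c-u*.045).round(4),'batten front top seen',[g((291,339),.036).round(4),g((313,334),.036).round(4)],'pred front',(c-u*.02).round(4))
L,R=g((475,103),.059),g((640,102),.059);d=L-R;print('roof',L.round(4),R.round(4),np.linalg.norm(d),np.degrees(np.arctan2(-d[0],d[1])),'mid',((L+R)/2).round(4))
for z in (.03,.036):
  L,R=g((471,147),z),g((617,147),z);d=L-R;print('lip',z,L.round(4),R.round(4),np.linalg.norm(d).round(4),np.degrees(np.arctan2(-d[0],d[1])).round(2),'mid',((L+R)/2).round(4))
E
```

```text
[0.5338 0.3444 0.01  ] [0.5256 0.2579 0.01  ] [0.3842 0.3593 0.01  ] w 0.08686079034717811 L 0.15040020370569346
yaw -5.683095581071233 -5.42803578372345 centre [0.4549 0.3086 0.01  ]
batten pred [0.4101 0.3131 0.01  ] batten front top seen [array([0.4377, 0.3169, 0.036 ]), array([0.444 , 0.2986, 0.036 ])] pred front [0.435  0.3106 0.01  ]
roof [0.6301 0.1925 0.059 ] [0.6418 0.0818 0.059 ] 0.11136462896283165 6.019087853511903 mid [0.6359 0.1372 0.059 ]
lip 0.03 [0.6045 0.1868 0.03  ] [0.6155 0.0767 0.03  ] 0.1107 5.7 mid [0.61   0.1318 0.03  ]
lip 0.036 [0.604  0.1877 0.036 ] [0.6148 0.0795 0.036 ] 0.1088 5.7 mid [0.6094 0.1336 0.036 ]
```

Call:
apply_moves --increments '[0.46,0.04,-0.12,-0.03,0,0.46,0.04,-0.12,-0.03,0,0.46,0.04,-0.12,-0.03,0,0.46,0.04,-0.12,-0.03,0]'

```text
clock: 20.95
eef_pos: [0.5356, 0.1353, 0.2168]
tool_rot: [[0.996, 0.091, -0.001], [0.091, -0.996, -0.0], [-0.001, 0.0, -1.0]]
contact_force: [0.5, -0.0, -0.0]
opening: 0.0391
grasp_force: 0.0
```

```bash
python3 - <<'E'
from h import *
rel(0,0,0)
im,m=snap('wrist','w10.png'); np.save('m10.npy',m,allow_pickle=True); print(np.round(m['eye'],4))
cv2.imwrite('pics/w10b.png',cv2.resize(im[0:192,130:386,::-1],(800,600),interpolation=cv2.INTER_CUBIC))
E
```

```text
t 20.95 fwd 0.5356 left 0.1353 z 0.2168 yaw 5.24 F [ 0.5 -0.  -0. ] op 0.0391 g 0.0
[0.6072 0.1432 0.3478]
```

View pics/w10b.png

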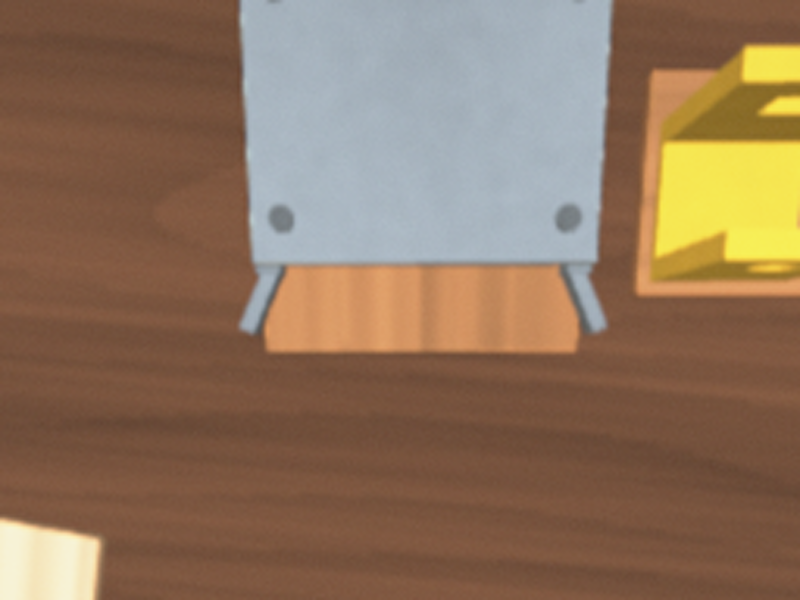

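The slot is seen head on: roof front edge (253,263)–(597,263), lip (266,352)–(577,352).

```bash
python3 - <<'E'
from h import *
m=np.load('m10.npy',allow_pickle=True).item()
g=lambda p,z:onz(m,130+p[0]/3.125-.34,p[1]/3.125-.34,z)
c,s=np.cos(np.radians(5.4)),np.sin(np.radians(5.4))
for n,a,b,z in (('roof',(253,263),(597,263),.059),('lip',(266,352),(577,352),.036),('guides',(284,268),(563,268),.051)):
    L,R=g(a,z),g(b,z);d=L-R;M=(L+R)/2;print(n,np.linalg.norm(d).round(4),np.degrees(np.arctan2(-d[0],d[1])).round(2),M.round(4),'fwd',(c*M[0]+s*M[1]).round(4),'left',(-s*M[0]+c*M[1]).round(4))
E
```

```text
roof 0.1093 5.27 [0.6366 0.1364 0.059 ] fwd 0.6466 left 0.0759
lip 0.1097 5.26 [0.6097 0.1342 0.036 ] fwd 0.6196 left 0.0762
guides 0.0912 5.27 [0.6358 0.1366 0.051 ] fwd 0.6459 left 0.0761
```

Call:
apply_moves --increments '[0.5,-0.166,0.234,-0.17,-0.03,0.5,-0.166,0.234,-0.17,-0.03,0.5,-0.166,0.234,-0.17,-0.03,0.5,-0.166,0.234,-0.17,-0.03,0.5,-0.166,0.234,-0.17,-0.03,0.5,-0.166,0.234,-0.17,-0.03,0.5,-0.166,0.234,-0.17,-0.03,0.5,-0.166,0.234,-0.17,-0.03]'

```text
clock: 21.8
eef_pos: [0.4116, 0.3134, 0.0909]
tool_rot: [[0.996, -0.093, 0.002], [-0.093, -0.996, 0.001], [0.002, -0.001, -1.0]]
contact_force: [0.0, 0.7, 0.9]
opening: 0.0427
grasp_force: 0.0
```

```bash
python3 - <<'E'
from h import *
rel(0,0,0)
im,m=snap('wrist','w11.png'); np.save('m11.npy',m,allow_pickle=True); print(np.round(m['eye'],4))
cv2.imwrite('pics/w11b.png',cv2.resize(im[:,:,::-1],(800,600),interpolation=cv2.INTER_CUBIC))
E
```

```text
t 21.8 fwd 0.4116 left 0.3134 z 0.0909 yaw -5.32 F [0.  0.7 0.9] op 0.0427 g 0.0
[0.4828 0.308  0.2222]
```

View pics/w11b.png

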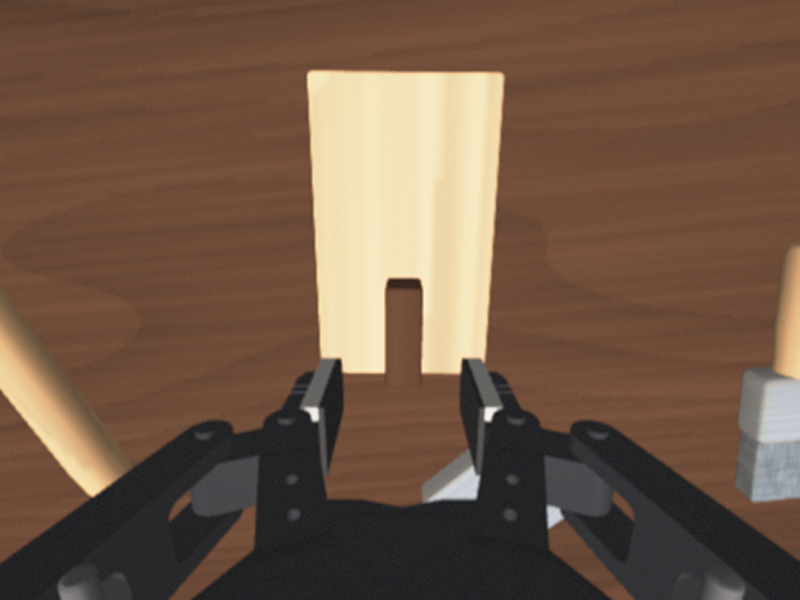

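The board's front edge is (308,71)–(503,73) and its rear edge row is 373. The batten's top spans (386–421, 288–385), and the fingers are centred on it.

```bash
python3 - <<'E'
from h import *
m=np.load('m11.npy',allow_pickle=True).item(); k=1/1.5625; s=state(); p=s['eef_pos'];R=s['tool_rot']
g=lambda q,z:onz(m,q[0]*k-.18,q[1]*k-.18,z)
def T(P): v=R.T@(P-p); return v[0].round(4),-v[1].round(4)
for n,q,z in (('FL',(308,71),.01),('FR',(503,73),.01),('RL',(321,374),.01),('RR',(487,374),.01),('bat F',(404,288),.036),('bat R',(403,385),.036)): P=g(q,z);print(n,P.round(4),'tool fwd,left',T(P))
E
```

```text
FL [0.5334 0.3455 0.01  ] tool fwd,left (np.float64(0.1178), np.float64(0.0435))
FR [0.5245 0.258  0.01  ] tool fwd,left (np.float64(0.1172), np.float64(-0.0444))
RL [0.3849 0.3612 0.01  ] tool fwd,left (np.float64(-0.0315), np.float64(0.0453))
RR [0.3765 0.2706 0.01  ] tool fwd,left (np.float64(-0.0314), np.float64(-0.0457))
bat F [0.4357 0.3111 0.036 ] tool fwd,left (np.float64(0.0238), np.float64(0.0002))
bat R [0.3874 0.3159 0.036 ] tool fwd,left (np.float64(-0.0247), np.float64(0.0005))
```

Call:
apply_moves --force 80 --increments '[0.5,0,0,-0.04,0,0.5,0,0,-0.07,0,0.5,0,0,-0.086,0,0.5,0,0,-0.086,0,0,0,0,-0.086,0,0,0,0,-0.086,0,0,0,0,-0.086,0,0,0,0,-0.086,0]'

```text
clock: 22.65
eef_pos: [0.4119, 0.3137, 0.0271]
tool_rot: [[0.996, -0.093, 0.003], [-0.093, -0.996, 0.001], [0.003, -0.002, -1.0]]
contact_force: [0.1, -2.1, 6.6]
opening: 0.0163
grasp_force: 80.9
```

Call:
apply_moves --increments '[0,0,0,0,0,0,0,0,0,0,0,0,0,0,0]'

```text
clock: 22.95
eef_pos: [0.4119, 0.3137, 0.0271]
tool_rot: [[0.996, -0.093, 0.003], [-0.093, -0.996, 0.001], [0.003, -0.002, -1.0]]
contact_force: [-0.4, -1.2, 5.9]
opening: 0.0164
grasp_force: 80.9
```

Call:
apply_moves --increments '[0,0,0,0.04,0,0,0,0,0.08,0,0,0.03,-0.06,0.08,0.01,0,0.06,-0.12,0.08,0.03,0,0.08,-0.18,0.08,0.03,0,0.08,-0.22,0.08,0.03,0,0.08,-0.257,0.08,0.03,0,0.08,-0.257,0.08,0.03]'

```text
clock: 23.75
eef_pos: [0.4705, 0.1178, 0.085]
tool_rot: [[0.996, 0.092, -0.001], [0.092, -0.996, -0.001], [-0.001, 0.001, -1.0]]
contact_force: [-0.6, -0.8, -3.2]
opening: 0.0164
grasp_force: 79.6
```

Call:
apply_moves --increments '[0,0,0,-0.029,0,0,0,0,-0.029,0,0,0,0,-0.029,0]'

```text
clock: 24.05
eef_pos: [0.4702, 0.121, 0.0633]
tool_rot: [[0.995, 0.096, -0.001], [0.096, -0.995, -0.0], [-0.001, -0.0, -1.0]]
contact_force: [-0.4, -0.5, -2.4]
opening: 0.0166
grasp_force: 79.5
```

```bash
python3 - <<'E'
from h import *
rel(0,0,5.35)
im,m=snap('wrist','w12.png'); np.save('m12.npy',m,allow_pickle=True)
cv2.imwrite('pics/w12b.png',im[:,:,::-1])
a=im.astype(int); s=state();p=s['eef_pos'];R=s['tool_rot']
mk=(a[...,0]>190)&(a[...,1]>165)&(a[...,2]>110)
print(blobs(mk,200)[:2])
for r in (30,50,80,120,160,200):
    c=np.flatnonzero(mk[r]); L,Rr=c.min()-.5,c.max()+.5
    q=[R.T@(onz(m,x,r,p[2]-.0171)-p) for x in (L,Rr)]; print(r,L,Rr,[(v[0].round(4),-v[1].round(4)) for v in q])
E
```

```text
t 24.05 fwd 0.4795 left 0.0766 z 0.0633 yaw 5.53 F [-0.4 -0.5 -2.4] op 0.0166 g 79.5
[(np.int32(37361), ((257.9999694824219, 143.49996948242188), (181.99996948242188, 258.99993896484375), 0.0), [167, 14, 183, 260]), (np.int32(373), ((267.5, 311.5), (21.0, 21.0), 90.0), [257, 301, 22, 22])]
30 167.5 348.5 [(np.float64(0.1102), np.float64(0.044)), (np.float64(0.1103), np.float64(-0.0432))]
50 168.5 347.5 [(np.float64(0.1016), np.float64(0.0443)), (np.float64(0.1016), np.float64(-0.0436))]
80 171.5 344.5 [(np.float64(0.0879), np.float64(0.044)), (np.float64(0.0879), np.float64(-0.0433))]
120 174.5 340.5 [(np.float64(0.0684), np.float64(0.0441)), (np.float64(0.0684), np.float64(-0.043))]
160 176.5 337.5 [(np.float64(0.0473), np.float64(0.0448)), (np.float64(0.0473), np.float64(-0.0432))]
200 179.5 333.5 [(np.float64(0.0243), np.float64(0.045)), (np.float64(0.0243), np.float64(-0.0429))]
```

View pics/w12b.png

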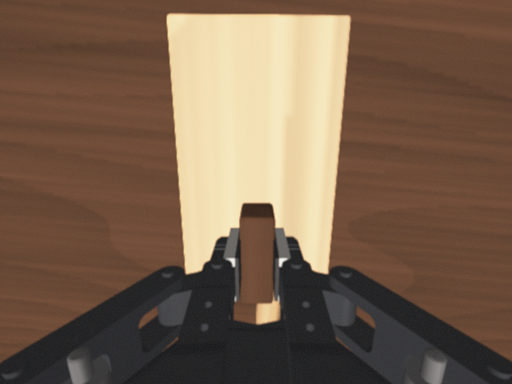

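Call:
apply_moves --increments '[0,0,-0.0016,0.008,0,0,0.01,-0.0006,0.008,0,0,0.024,0.0006,0.008,0,0,0.036,0.0018,0.008,0,0,0.048,0.003,0.008,0,0,0.048,0.003,0.008,0]'

```text
clock: 24.7
eef_pos: [0.5078, 0.1228, 0.0696]
tool_rot: [[0.995, 0.095, 0.001], [0.095, -0.995, 0.0], [0.001, 0.0, -1.0]]
contact_force: [-0.0, 0.7, -1.8]
opening: 0.0164
grasp_force: 79.6
```

```bash
python3 -c "
from h import *
rel(0,0,5.35)
"
```

```text
t 24.7 fwd 0.5171 left 0.0749 z 0.0696 yaw 5.48 F [-0.   0.7 -1.8] op 0.0164 g 79.6
```

Call:
apply_moves --increments '[0,0,0,-0.002,0,0,0,0,-0.004,0,0,0,0,-0.004,0]'

```text
clock: 25.0
eef_pos: [0.5062, 0.1227, 0.066]
tool_rot: [[0.995, 0.096, -0.001], [0.096, -0.995, -0.0], [-0.001, 0.0, -1.0]]
contact_force: [-0.3, 0.5, -2.8]
opening: 0.0166
grasp_force: 79.6
```

Call:
apply_moves --increments '[0,0,0,-0.002,0,0,0,0,-0.003,0,0,0,0,-0.003,0]'

```text
clock: 25.3
eef_pos: [0.5066, 0.1227, 0.064]
tool_rot: [[0.995, 0.096, -0.0], [0.096, -0.995, -0.0], [-0.0, 0.0, -1.0]]
contact_force: [0.6, 0.4, -2.3]
opening: 0.0162
grasp_force: 79.6
```

Call:
apply_moves --increments '[0,0.01,0.0014,0.0015,0,0,0.02,0.0024,0.0015,0,0,0.03,0.0033,0.0015,0,0,0.04,0.0042,0.0015,0,0,0.04,0.0042,0.0015,0]'

```text
clock: 25.8
eef_pos: [0.5377, 0.1259, 0.0652]
tool_rot: [[0.995, 0.095, 0.0], [0.095, -0.995, -0.0], [0.0, 0.0, -1.0]]
contact_force: [-0.4, 0.0, -3.7]
opening: 0.0164
grasp_force: 79.6
```

```bash
python3 -c "
from h import *
rel(0,0,5.35)
"
```

```text
t 25.8 fwd 0.5471 left 0.0752 z 0.0652 yaw 5.48 F [-0.4  0.  -3.7] op 0.0164 g 79.6
```

Call:
apply_moves --increments '[0,0.015,0.0015,0,0,0,0.03,0.0029,0,0,0,0.045,0.0043,0,0,0,0.06,0.0057,0,0,0,0.072,0.0068,0,0,0,0.072,0.0068,0,0]'

```text
clock: 26.4
eef_pos: [0.5913, 0.1309, 0.065]
tool_rot: [[0.995, 0.095, 0.0], [0.095, -0.995, -0.0], [0.0, 0.0, -1.0]]
contact_force: [0.7, 0.0, -3.4]
opening: 0.0161
grasp_force: 79.6
```

```bash
python3 -c "
from h import *
rel(0,0,5.35)
"
```

```text
t 26.4 fwd 0.6009 left 0.0752 z 0.065 yaw 5.48 F [ 0.7  0.  -3.4] op 0.0161 g 79.6
```

Call:
apply_moves --increments '[0,0.006,0.0006,-0.001,0,0,0.011,0.001,-0.001,0,0,0.015,0.0014,-0.001,0,0,0.015,0.0014,-0.001,0]'

```text
clock: 26.8
eef_pos: [0.6011, 0.1316, 0.064]
tool_rot: [[0.995, 0.096, -0.003], [0.096, -0.995, -0.001], [-0.003, 0.001, -1.0]]
contact_force: [-3.7, -0.8, -0.9]
opening: 0.0163
grasp_force: 79.7
```

```bash
python3 -c "
from h import *
rel(0,0,5.35)
"
```

```text
t 26.8 fwd 0.6107 left 0.075 z 0.064 yaw 5.49 F [-3.7 -0.8 -0.9] op 0.0163 g 79.7
```

Call:
apply_moves --increments '[0,0.002,0.0002,0,0,0,0.004,0.0004,0,0,0,0.004,0.0004,0,0]'

```text
clock: 27.1
eef_pos: [0.6012, 0.1313, 0.0635]
tool_rot: [[0.995, 0.096, -0.011], [0.096, -0.995, -0.003], [-0.012, 0.002, -1.0]]
contact_force: [-20.8, -5.7, 6.4]
opening: 0.0164
grasp_force: 80.9
```

```bash
python3 -c "
from h import *
rel(0,0,5.35)
"
```

```text
t 27.1 fwd 0.6109 left 0.0747 z 0.0635 yaw 5.5 F [-20.8  -5.7   6.4] op 0.0164 g 80.9
```

Call:
apply_moves --increments '[0,-0.003,-0.0003,-0.001,0,0,-0.003,-0.0003,-0.001,0,0.45,-0.003,-0.0003,-0.001,0,0.45,-0.003,-0.0003,-0.001,0,0.45,-0.003,-0.0003,-0.001,0,0.45,-0.003,-0.0003,0.04,0,0.45,-0.003,-0.0003,0.09,0,0.45,-0.02,-0.02,0.15,0]'

```text
clock: 27.9
eef_pos: [0.5898, 0.1182, 0.1771]
tool_rot: [[0.995, 0.097, -0.002], [0.097, -0.995, 0.0], [-0.002, -0.0, -1.0]]
contact_force: [0.1, -1.3, 0.2]
opening: 0.0383
grasp_force: 0.0
```

Call:
apply_moves --increments '[0.45,-0.04,-0.11,0.13,0,0.45,-0.04,-0.11,0.13,0,0.45,-0.04,-0.11,0.13,0,0.45,-0.04,-0.11,0.13,0,0.45,-0.04,-0.11,0.13,0]'

```text
clock: 28.4
eef_pos: [0.5602, 0.0348, 0.2747]
tool_rot: [[0.995, 0.095, 0.001], [0.095, -0.995, 0.0], [0.001, -0.0, -1.0]]
contact_force: [-0.2, 0.6, -0.7]
opening: 0.0386
grasp_force: 0.0
```

```bash
python3 - <<'E'
from h import *
rel(0,0,0)
im,m=snap('wrist','w13.png'); np.save('m13.npy',m,allow_pickle=True)
cv2.imwrite('pics/w13b.png',cv2.resize(im[:,:,::-1],(800,600),interpolation=cv2.INTER_CUBIC))
E
```

```text
t 28.4 fwd 0.5602 left 0.0348 z 0.2747 yaw 5.45 F [-0.2  0.6 -0.7] op 0.0386 g 0.0
```

View pics/w13b.png

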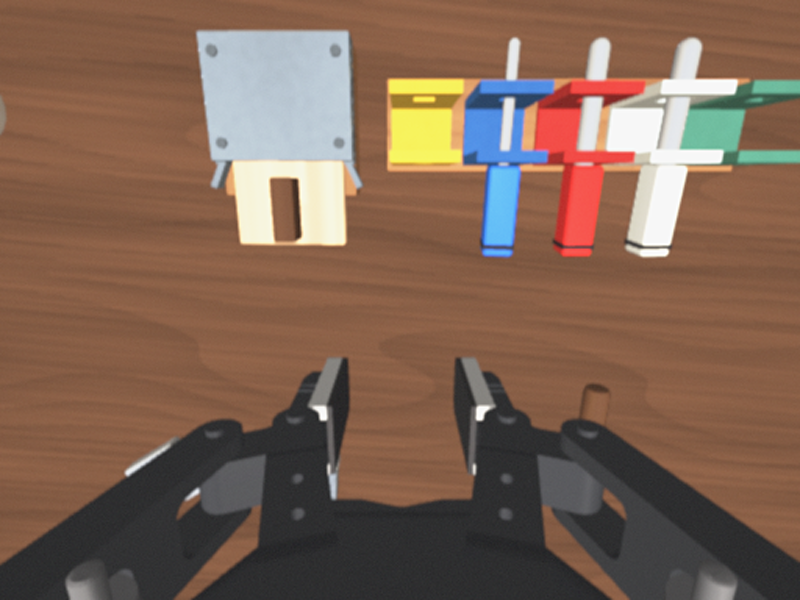

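```bash
python3 - <<'E'
from h import *
m=np.load('m13.npy',allow_pickle=True).item(); k=1/1.5625;c,s=np.cos(np.radians(5.4)),np.sin(np.radians(5.4))
def f(q,z): P=onz(m,q[0]*k-.18,q[1]*k-.18,z); return (c*P[0]+s*P[1]).round(4)
print('board rear',f((293,244),.046),'mouth',f((283,160),.059))
for n,e,r,fr in (('blue',(.6503,-.0349),(497,248),(503,166)),('red',(.6562,-.0968),(574,248),(582,166)),('white',(.6623,-.1586),(650,246),(662,166))):
    print(n,'plate',round(c*e[0]+s*e[1],4),'black band/rear',f(r,.076),'rear end',f((r[0],r[1]+5),.076))
s_=state(); print(s_['clock'])
E
```

```text
board rear 0.5796 mouth 0.6469
blue plate 0.6441 black band/rear 0.5811 rear end 0.5771
red plate 0.6442 black band/rear 0.5811 rear end 0.5772
white plate 0.6444 black band/rear 0.5828 rear end 0.5789
28.45
```

All three rear ends agree with being seated. The board's rear reads about 2 mm long, so I'll nudge the batten's rear face with closed fingers to be sure.

Call:
apply_moves --increments '[0,-0.035,0.124,0,0,0,-0.035,0.124,0,0,0,-0.035,0.124,-0.08,0,0,-0.03,0.124,-0.14,0,0,-0.02,0.124,-0.2,0,0,-0.02,0.124,-0.25,0,0,-0.02,0.124,-0.273,0,0,-0.02,0.124,-0.273,0]'

```text
clock: 29.25
eef_pos: [0.5418, 0.1283, 0.0643]
tool_rot: [[0.995, 0.097, -0.01], [0.097, -0.995, -0.002], [-0.01, 0.001, -1.0]]
contact_force: [-0.1, -0.1, 0.3]
opening: -0.0002
grasp_force: 0.0
```

```bash
python3 -c "
from h import *
rel(0,0,5.35)
"
```

```text
t 29.25 fwd 0.5514 left 0.0772 z 0.0643 yaw 5.56 F [-0.1 -0.1  0.3] op -0.0002 g 0.0
```

Call:
apply_moves --increments '[0,0.01,0.001,0,0,0,0.018,0.0017,0,0,0,0.024,0.0023,0,0,0,0.024,0.0023,0,0]'

```text
clock: 29.65
eef_pos: [0.563, 0.1297, 0.0712]
tool_rot: [[0.995, 0.096, -0.001], [0.096, -0.995, -0.0], [-0.001, -0.0, -1.0]]
contact_force: [-7.9, -0.6, 5.9]
opening: -0.0001
grasp_force: 3.7
```

```bash
python3 -c "
from h import *
rel(0,0,5.35)
"
```

```text
t 29.65 fwd 0.5727 left 0.0766 z 0.0712 yaw 5.49 F [-7.9 -0.6  5.9] op -0.0001 g 3.7
```

Call:
apply_moves --increments '[0,0.003,0.0003,0,0,0,0.003,0.0003,0,0,0,0.003,0.0003,0,0]'

```text
clock: 29.95
eef_pos: [0.5632, 0.1297, 0.0712]
tool_rot: [[0.995, 0.096, -0.006], [0.096, -0.995, -0.001], [-0.007, 0.0, -1.0]]
contact_force: [-18.7, -2.8, 12.4]
opening: 0.0001
grasp_force: 9.7
```

```bash
python3 -c "
from h import *
rel(0,0,5.35)
"
```

```text
t 29.95 fwd 0.5728 left 0.0766 z 0.0712 yaw 5.5 F [-18.7  -2.8  12.4] op 0.0001 g 9.7
```

The board doesn't move under 19 N, so it is home. Next I'll retreat clear, take a last check and hand in.

Call:
apply_moves --increments '[0,-0.03,0,0,0,0,-0.05,0,0,0,0,-0.06,0,0.06,0,0,-0.06,0,0.12,0,0,-0.06,-0.06,0.18,0,0,-0.03,-0.12,0.24,0,0,-0.03,-0.13,0.27,0,0,-0.03,-0.13,0.27,0]'

```text
clock: 30.75
eef_pos: [0.5453, 0.0294, 0.2802]
tool_rot: [[0.996, 0.092, 0.013], [0.092, -0.996, -0.001], [0.013, 0.002, -1.0]]
contact_force: [-0.1, 0.5, 0.8]
opening: 0.0001
grasp_force: 0.0
```

Call:
apply_moves --increments '[0,0,0,0,0,0,0,0,0,0]'

```text
clock: 30.95
eef_pos: [0.5425, 0.0328, 0.2714]
tool_rot: [[0.995, 0.096, -0.001], [0.096, -0.995, 0.0], [-0.001, -0.0, -1.0]]
contact_force: [0.5, 0.0, -0.1]
opening: 0.0001
grasp_force: 0.0
```

```bash
python3 - <<'E'
from h import *
rel(0,0,0)
im,m=snap('wrist','w14.png')
cv2.imwrite('pics/w14b.png',im[:,:,::-1])
E
```

```text
t 30.95 fwd 0.5425 left 0.0328 z 0.2714 yaw 5.51 F [ 0.5  0.  -0.1] op 0.0001 g 0.0
```

View pics/w14b.png

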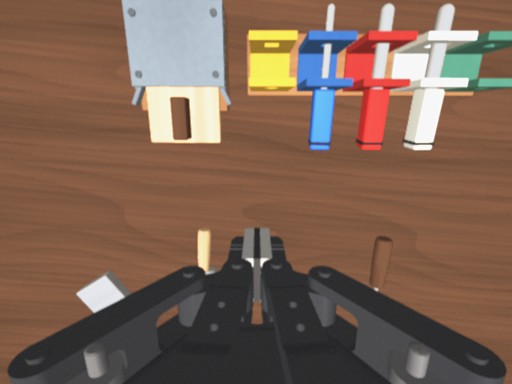

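The three mandrels are in at (322,85), (378,85) and (438,85), the board is home at (185,115), and the other things are undisturbed.

```bash
python3 -c "
from h import *
print(finish_job())
"
```

```text
the job is handed in; nothing more can be done
None
```

The job is handed in: the white, blue and red mandrels each sit against the plate of their own colour's holder, the board is fully home in the slot, and nothing else on the bench appears to have been moved.

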